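# Load the reagent cartridge feeder and set its preload knob

## Robot

A 6-joint arm with a two-finger parallel gripper is mounted at the origin on the work surface. World frame = base frame: x ahead of the robot, y to its left, z up, the work surface at z = 0. Lengths are in mm, angles in rad, forces in N, time in s.
With the tool pointing down it reaches from about 325 to 900 mm from the base axis. Payload 3.5 kg.
Tool frame: the origin (TCP) lies on the centre line of the jaws, within the pads' length; the fingertips stand 14 mm ahead of it and the grasp point (between the pads) lies 5 mm behind it (ctrl.nose_length is the distance from the TCP to the fingertips, in mm); z points along the fingers, y is the direction in which the jaws open and shut (so a half turn about z gives the same grasp; the last joint's range is limited). The gripper opens to 85 mm and grips with 20 to 120 N. Pads are 22 mm wide; open, the fingers measure 114 mm over their backs; the gripper's body (76 mm by 85 mm) begins 54 mm behind the grasp point. The pads swing forward as they close: fully open they stand 13 mm farther back than shut.
Start: joints at [-1.216, 0.276, -0.026, 1.268, 0, 1.467], TCP at [276.223, -560.645, 245.313] pointing down, gripper open.
Joint ranges: [-3.12, 3.12], [-0.85, 1.88], [-1.08, 1.24], [-1.95, 2.15], [-1.57, 1.53], [-3.14, 3.14]. Speed limits (rad/s): [2.57, 2.57, 3.14, 3.14, 3.14, 3.14].

## Interface

Orientations are given as a 3x3 rotation matrix whose columns are the frame's x, y, z axes.
In Python, from cell import ctrl gives the robot as it stands.
- The arm moves only by the tool play_rows, never from a script. Its argument "moves" is a list of rows, each a list of 4 numbers: the shift along the tool's x, y, z in mm, then the turn about the tool's z in degrees. In form: [[dx, dy, dz, spin], ...]. A call has 1 to 10 rows; each row is the pose to reach, as a shift and turn from the pose commanded when the call began, along the tool's axes at that moment; what a row does not reach only later rows make up. A row lasts 1/12 s, in which the tool goes at most 41.7 mm and 7.16 degrees, less where a joint would pass 70% of its speed; a pose out of reach is approached as far as the arm can. A call with a gripper value outside its range is refused whole. "gripper" is the finger opening in mm, from 0 to 85.4, set as the call begins (left out, the last holds). The fingers move at their own pace and stop on an object; the grip force is fixed at half the most. Time passes only in rows, so rows that repeat a pose let the fingers close. It gives the time, the measured TCP pose, the force and the opening at its end, in the units of the state.
- ctrl.observe(): the state, without advancing time (a new reading comes with each control period).
- ctrl.snapshot(name): name is "side" or "top"; returns (picture, depth): 400x640x3 uint8, blue, green, red; 400x640 float32, mm along the optical axis (not along the pixel's ray), 0 where there is no reading.
- ctrl.camera_params(name): a dict with "fx", "fy", "cx", "cy" (pixels), "world_from_camera" (4x4, takes a point from camera to world coordinates). Camera axes: x right, y down, z forward; pixel columns grow to the right and rows downward; lengths in mm; the calibration is good to about 2 mm. A picture is of the moment at which its call begins. camera_params takes no time and is no camera call.
- ctrl.close_job(): hands the job in, once; it reports no verdict.
Trained networks look in the newest picture that a camera, given by its name, has taken for a name from the list of things; names that differ only in an ending like _2 or _b are one class to them, and where a whole thing is asked for, a point or a joint stands for the part that bears it (a point fixed in the world has none). Each returns a list of dicts, best first, with "conf" (0 to 1); they miss things now and then, are a little off and sometimes report something else, mostly with a low value. They report only what shows in the picture. A call takes as long as a camera call. They do not tell look-alikes from the thing itself.
- ctrl.look_for(thing, camera): "centre" ([x, y, z] in mm, in the coordinates of the camera as it stood for that picture, good to about 4 mm: the middle of the surface that is visible of it).
- ctrl.outline_of(thing, camera): "region" (400x640 bool, what is visible of it).
- ctrl.spot_point(thing, camera): "centre" ([x, y, z] in mm, in the coordinates of the camera as it stood for that picture, good to about 4 mm: a listed point, or the origin of a listed thing).
The state is a dict: "t": time; "joint_pos": joint angles; "qd": joint speeds; "joint_efforts": joint torques, N m; "tcp_pos": TCP position; "orientation": TCP orientation; "wrist_force": force on the tool from outside, world axes, zero at the start; "moment": the same for the moment, N m; "finger_gap": opening from 0.0 (shut) to 1.0 (fully open).
Only numpy, scipy, OpenCV 4.12 (cv2) and the standard library are available. Lean on these libraries where they do the work, as an engineer would, in place of code of your own. Each camera call takes 0.05 s, during which the arm holds its last target.

## Task

Load every reagent cartridge on the bench into the sloping gravity chute of the feeder, each lying flat between its walls with the orange rib up and the blue nose pointing downhill. When all of them are in, turn the red preload knob clockwise until it bottoms, then back it off a quarter of a turn. Leave the other things on the bench where they are.

Things in the scene. Friction and masses are not known exactly. Their poses are not given: they have to be found in the camera images.
- cart1: reagent cartridge, white box 72 long x 20 thick x 60 mm wide, 90 g, one short end blue (nose), orange rib 50 x 14 mm standing 16 mm proud along the middle of one broad face. Starts standing on a long edge, 60 mm tall. Origin: middle of that edge's 72 x 20 mm face, 30 mm from the box's centre. x: along the length to the nose; y: from the plain face to the rib; z: across the width, up at the start
- cart2: another reagent cartridge, the same in every way as cart1, axes too. Any of the four may be absent. Tipped over on to its plain face, away from the rib, it lies rib up
- cart3: another reagent cartridge, the same in every way as cart1, axes too. Any of the four may be absent. Tipped over on to its plain face, away from the rib, it lies rib up
- cart4: another reagent cartridge, the same in every way as cart1, axes too. Any of the four may be absent. Tipped over on to its plain face, away from the rib, it lies rib up
- chute: feeder's slick sloping bed: aluminium floor 320 mm long falling at 22 degrees, blue walls 4 mm thick, 68 mm apart, 15 mm high, blue stop 29 mm high at the low end (y = -160 mm), open at the high end. Origin: middle of the floor's surface. x: across; y: up the slope; z: square out of the floor. Fixed, stands elsewhere each time; cartridges let go in it slide down to the stop or the one ahead
- knob_grip (a point): where to grip the red preload knob: on its axis, 7 mm below its top. It has an upright bar 53 long, 14 thick, 32 mm high on a disc 56 mm across, and stands on the white outlet head (100 x 90 mm, 85 mm high) beyond the chute's low end. x: along the bar; z: up
- knob (a joint): angle of the preload knob, rad, growing as it turns clockwise seen from above (tightening); bottoms on a hard stop at 4.0; 0.2 to 1.6 at the start. Friction of 0.06 N m holds it where it is left
- cap: blue screw cap, 30 mm across, 12 mm high; a bystander to leave alone; origin at the centre of its underside
- beaker: glass beaker, 70 mm across, 90 mm high; a bystander to leave alone; origin at the centre of its underside
- wash_bottle: white wash bottle with red cap, 60 mm across, 160 mm high; a bystander to leave alone; origin at the centre of its underside
- tube_rack: blue tube rack with small tubes, 90 x 130 mm, 65 mm high; a bystander to leave alone; origin at the centre of its underside
- micro_rack: low red rack with holes, 80 x 120 mm, 25 mm high; a bystander to leave alone; origin at the centre of its underside
- pipette: brown pipette lying on the bench, about 230 mm long, 28 mm high, along its x; a bystander to leave alone; origin at the centre of its underside
There are look-alikes about, which are no part of the job. Leave any turquoise or yellow look-alike of the cart2 alone. Leave any green look-alike of the cart1 alone.

How it is judged (in metres and radians):
On the way, in this order (a step that is already met when the one before it is completed fails the run):
1. every cartridge lies in the chute, rib up and nose downhill (x of cart1 in the frame of chute between 0.02 and 0.04 m and y of cart1 in the frame of chute between -0.135 and 0.15 m and z of cart1 in the frame of chute between 0.002 and 0.018 m and angle between each of cart1, cart2, cart3, cart4's own y axis and vertical below 0.6 rad and angle between each of cart1, cart2, cart3, cart4's own x axis and vertical above 1.75 rad and angle between the x axis of each of cart1, cart2, cart3, cart4 and the y axis of chute, either way round below 0.2 rad and linear speed of each of cart1, cart2, cart3, cart4 below 0.02 m/s and x of cart2 in the frame of chute between 0.02 and 0.04 m and y of cart2 in the frame of chute between -0.135 and 0.15 m and z of cart2 in the frame of chute between 0.002 and 0.018 m and x of cart3 in the frame of chute between 0.02 and 0.04 m and y of cart3 in the frame of chute between -0.135 and 0.15 m and z of cart3 in the frame of chute between 0.002 and 0.018 m and x of cart4 in the frame of chute between 0.02 and 0.04 m and y of cart4 in the frame of chute between -0.135 and 0.15 m and z of cart4 in the frame of chute between 0.002 and 0.018 m), for 0.2 s.
2. the knob is turned clockwise until it bottoms (value of joint knob above 3.9 rad), for 0.1 s.
3. the knob is backed off a quarter of a turn (value of joint knob between 2.08 and 2.78 rad), for 0.2 s.
At the end, for the whole second after the job is handed in: Every cartridge present lies at rest flat on the chute's floor between its walls, rib up, nose downhill, within 11 degrees of the chute's line; the knob has been at its stop (within 0.1 rad) and stands a quarter turn (1.57 rad, give or take 0.35) back from it (all of step 1 and all of step 3 and velocity of joint knob between -0.05 and 0.05 rad/s); the robot touches nothing.
It fails at once if one of the other things on the bench is pushed more than 50 mm from its place (distance of any of cap, beaker, wash_bottle, tube_rack, micro_rack, pipette from where it was at the start of the episode above 0.05 m).
Of cart1, cart2, cart3, cart4 only 2 to 4 are there at a start; the rules pass over those that are not, and their reading is None.
At some moment in a run one of cart1, cart2, cart3, cart4 may be knocked a few centimetres aside while the robot is not near it.
It also fails if it takes over 210 s, if anything falls off the work surface, if the arm or the gripper's body presses on something with over 40 N, if the wrist force passes 120 N, or if a joint passes its speed limit or range.

## Working session

There is one attempt and no reset: what is moved stays moved. The work goes in short steps, Python scripts to look and compute and a tool call to move; the robot and the scene stay as the last step left them, time stands still between calls to the robot, and variables do not carry over. Pictures are saved under pics/ and viewed, and the job is handed in when it is done.

Besides the shell and the picture viewer there is one more tool, called after "Call:" as a command line: name --pt "numbers of a row" for each row, then --argument value for the rest. play_rows: Moves the arm, as the interface text tells. Its arguments: {"type":"object","properties":{"moves":{"type":"array","items":{"type":"array","items":{"type":"number"}}},"gripper":{"type":"number"}},"required":["moves"]}

```bash
ls; mkdir -p pics; python3 - <<'E'
from cell import ctrl
import cv2,numpy as np
s=ctrl.observe();print(s)
for n in("side","top"):
    im,d=ctrl.snapshot(n);cv2.imwrite(f"pics/{n}0.png",im);np.save(f"pics/{n}0d.npy",d)
    p=ctrl.camera_params(n);print(n,p)
E
```

```text
pics
{'t': 0.0, 'joint_pos': array([-1.21638629e+00,  2.77165579e-01, -2.78692462e-02,  1.26798252e+00,
       -3.85181478e-06,  1.46739881e+00]), 'qd': array([ 0.00017518, -0.00114324, -0.00078464, -0.00093151,  0.00081247,
        0.00020278]), 'joint_efforts': array([ 3.82419857e-04, -4.45509446e+01,  2.95201170e+01,  1.64081290e-02,
       -1.01863207e-04, -1.48959106e-06]), 'tcp_pos': array([ 275.97487232, -559.95301268,  244.14490009]), 'orientation': array([[ 8.97023760e-01,  4.41981644e-01, -7.74386139e-04],
       [ 4.41982265e-01, -8.97021373e-01,  2.08164269e-03],
       [ 2.25406942e-04, -2.20954790e-03, -9.99997534e-01]]), 'wrist_force': array([ 0.54804993, -0.03698849, -0.42126199]), 'moment': array([-0.04734971, -0.0125773 , -0.03657877]), 'finger_gap': 0.9962301570205924}
side {'fx': 453.94787762498714, 'fy': 453.94787762498714, 'cx': 320.10427253576637, 'cy': 200.37073821402697, 'world_from_camera': array([[ 9.91107139e-01, -1.05347488e-01,  8.12929587e-02,
         4.19738765e+02],
       [-1.31239688e-01, -6.73003316e-01,  7.27902933e-01,
        -9.83644856e+02],
       [-2.19723148e-02, -7.32098657e-01, -6.80844163e-01,
         9.14590862e+02],
       [ 0.00000000e+00,  0.00000000e+00,  0.00000000e+00,
         1.00000000e+00]])}
top {'fx': 484.3536346071766, 'fy': 484.3536346071766, 'cx': 317.8239080517574, 'cy': 202.55829922138196, 'world_from_camera': array([[ 1.10632945e-02, -9.97482307e-01,  7.00474859e-02,
         4.22897269e+02],
       [-9.99832879e-01, -1.20545408e-02, -1.37441853e-02,
        -1.01064796e+02],
       [ 1.45539719e-02, -6.98837235e-02, -9.97448970e-01,
         1.52467657e+03],
       [ 0.00000000e+00,  0.00000000e+00,  0.00000000e+00,
         1.00000000e+00]])}
```

View pics/side0.png

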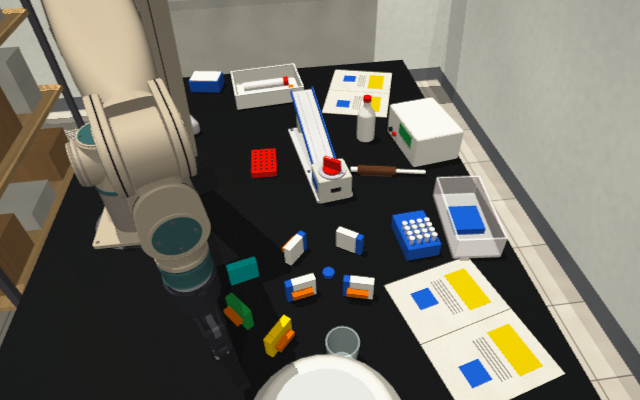

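View pics/top0.png

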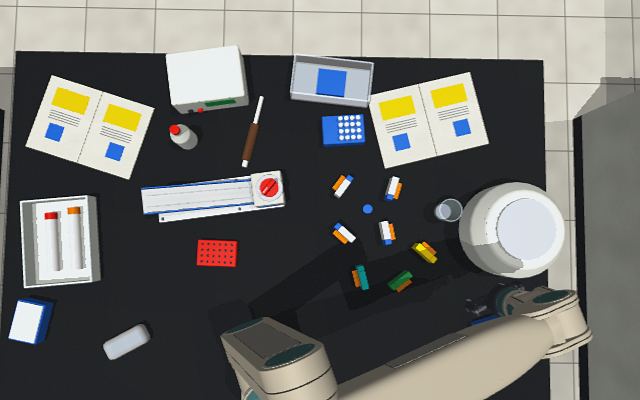

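```bash
cat > h.py <<'E'
from cell import ctrl
import cv2,numpy as np
def snap(n,tag=None):
    im,d=ctrl.snapshot(n)
    if tag: cv2.imwrite(f"pics/{tag}.png",im)
    return im,d,ctrl.camera_params(n)
def cloud(d,p):
    v,u=np.mgrid[0:400,0:640]
    P=np.stack([(u-p['cx'])/p['fx']*d,(v-p['cy'])/p['fy']*d,d],-1)
    T=p['world_from_camera'];return P@T[:3,:3].T+T[:3,3]
def w(c,p):
    T=p['world_from_camera'];return T[:3,:3]@np.array(c)+T[:3,3]
def proj(X,p):
    T=p['world_from_camera'];c=(np.asarray(X)-T[:3,3])@T[:3,:3]
    return np.stack([c[...,0]/c[...,2]*p['fx']+p['cx'],c[...,1]/c[...,2]*p['fy']+p['cy']],-1)
def crop(im,x0,y0,x1,y1,k,name):
    cv2.imwrite(f"pics/{name}.png",cv2.resize(im[y0:y1,x0:x1],None,fx=k,fy=k,interpolation=cv2.INTER_CUBIC))
E
python3 - <<'E'
from h import *
crop(cv2.imread('pics/side0.png'),220,215,400,335,4,'cs0')
crop(cv2.imread('pics/top0.png'),310,160,450,300,4,'ct0')
for n in('side','top'):
    im,d,p=snap(n)
    for th in('cart1','chute','knob_grip','cap','beaker','tube_rack'):
        for r in ctrl.look_for(th,n): print(n,'look',th,round(r['conf'],2),w(r['centre'],p).round())
    for th in('cart1','chute','knob_grip'):
        for r in ctrl.spot_point(th,n): print(n,'spot',th,round(r['conf'],2),w(r['centre'],p).round())
E
```

```text
side look cart1 0.96 [ 379. -465.   39.]
side look cart1 0.75 [ 582. -205.   41.]
side look cart1 0.73 [ 308. -266.   43.]
side look cart1 0.63 [ 440. -215.   37.]
side look cart1 0.62 [ 570. -363.   44.]
side look cart1 0.55 [ 442. -345.   46.]
side look cart1 0.55 [ 297. -394.   46.]
side look knob_grip 0.52 [568.  12. 111.]
side look beaker 0.93 [ 515. -497.   63.]
side look tube_rack 0.85 [ 752. -231.   47.]
side spot cart1 0.95 [ 576. -352.   -2.]
side spot cart1 0.8 [ 437. -201.   -6.]
side spot cart1 0.76 [ 581. -201.   -1.]
side spot cart1 0.73 [ 438. -336.    1.]
side spot cart1 0.69 [ 296. -379.    3.]
side spot cart1 0.63 [ 376. -452.   -4.]
side spot cart1 0.61 [ 304. -260.    1.]
side spot chute 0.68 [542. 223.  94.]
side spot chute 0.33 [ 509. -516.   -4.]
side spot knob_grip 0.56 [573.  23. 123.]
top look cart1 0.8 [ 382. -448.   62.]
top look cart1 0.71 [ 302. -253.   63.]
top look cart1 0.69 [ 578. -189.   58.]
top look cart1 0.66 [ 570. -347.   58.]
top look cart1 0.51 [ 438. -330.   65.]
top look chute 0.73 [537. 235. 101.]
top look knob_grip 0.71 [565.  26. 100.]
top look cap 0.53 [ 515. -274.   15.]
top look beaker 0.7 [ 511. -527.   50.]
top look beaker 0.56 [ 570. -344.   60.]
top look tube_rack 0.76 [ 758. -195.   44.]
top spot cart1 0.84 [ 433. -328.    4.]
top spot cart1 0.82 [ 377. -447.    3.]
top spot cart1 0.71 [ 574. -347.    1.]
top spot cart1 0.64 [ 440. -204.    5.]
top spot cart1 0.64 [ 574. -200.    1.]
top spot cart1 0.63 [ 297. -378.    0.]
top spot cart1 0.35 [536. 222. 100.]
top spot chute 0.75 [537. 226.  95.]
top spot knob_grip 0.69 [565.  26. 124.]
```

View pics/cs0.png

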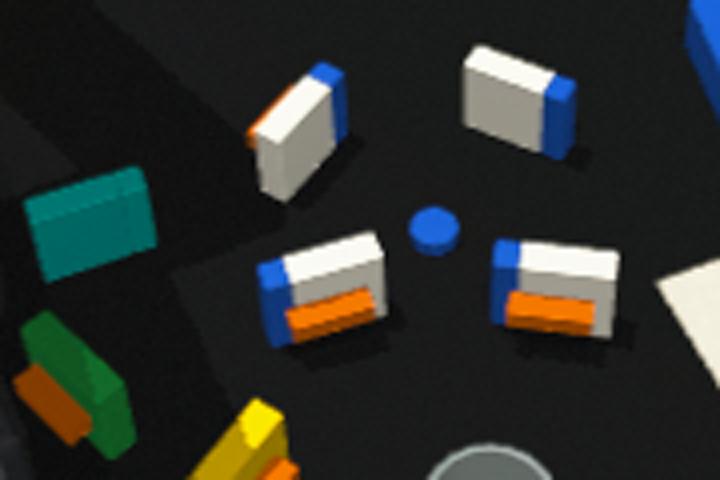

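View pics/ct0.png

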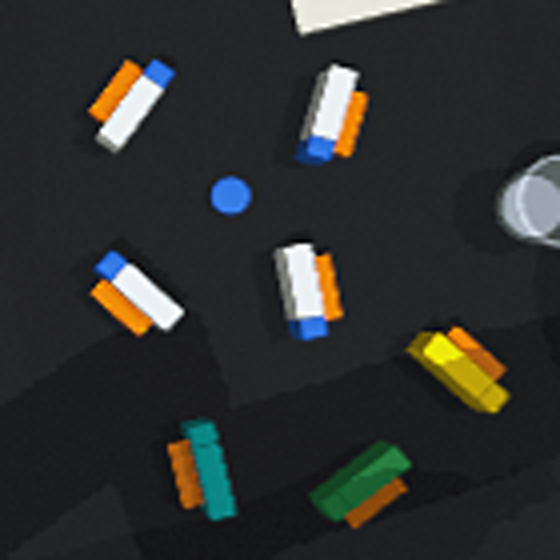

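```bash
python3 - <<'E'
from h import *
im,d,p=snap('top'); np.savez('pics/t1.npz',im=im,d=d)
C=cloud(d,p)
r=ctrl.outline_of('chute','top')[0]; m=r['region'].copy(); print(r['conf'],m.sum())
crop(im,125,160,300,230,4,'chute')
hsv=cv2.cvtColor(im,cv2.COLOR_BGR2HSV)
grey=m&(hsv[...,1]<60)&(hsv[...,2]>90)
P=C[grey]; 
# RANSAC plane w/ 22deg
best=None;rng=np.random.default_rng(0)
for _ in range(500):
    a=P[rng.choice(len(P),3,False)];n=np.cross(a[1]-a[0],a[2]-a[0])
    if np.linalg.norm(n)<1:continue
    n/=np.linalg.norm(n);n*=np.sign(n[2])
    if abs(np.degrees(np.arccos(n[2]))-22)>4:continue
    k=(abs((P-a[0])@n)<2).sum()
    if best is None or k>best[0]:best=(k,n,a[0])
k,n,a=best
Q=P[abs((P-a)@n)<2.5];c=Q.mean(0);n=np.linalg.svd(Q-c)[2][2];n*=np.sign(n[2])
print(len(P),len(Q),c,n,np.degrees(np.arccos(n[2])),'downhill az',np.degrees(np.arctan2(n[1],n[0])))
# in-plane rect
h=np.array([n[0],n[1]]);
r2=cv2.minAreaRect(Q[:,:2].astype(np.float32));print(r2)
E
```

```text
0.58 3045
2552 1406 [536.62697603 235.72807935 100.38178527] [ 0.04031248 -0.37433115  0.92641842] 22.116777747193137 downhill az -83.85338960931564
((538.4996337890625, 229.1451416015625), (66.31121826171875, 296.5769348144531), 8.175143241882324)
```

View pics/chute.png

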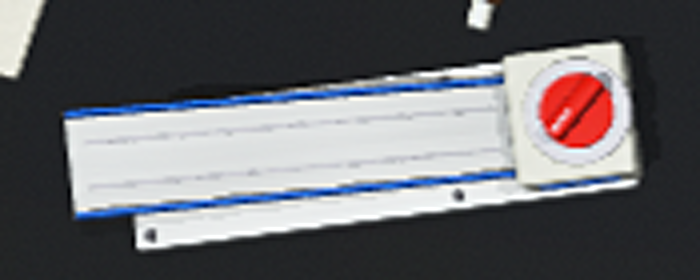

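```bash
python3 - <<'E'
from h import *
z=np.load('pics/t1.npz');im,d=z['im'],z['d'];p=ctrl.camera_params('top')
hsv=cv2.cvtColor(im,cv2.COLOR_BGR2HSV)
m=(hsv[...,0]>100)&(hsv[...,0]<125)&(hsv[...,1]>120)
m[:, :135]=0;m[:,255:]=0;m[:160]=0;m[225:]=0
n=np.array([.0403,-.3743,.9264]);n/=np.linalg.norm(n);c=np.array([536.6,235.7,100.4])
v,u=np.nonzero(m)
T=p['world_from_camera']
ray=np.stack([(u-p['cx'])/p['fx'],(v-p['cy'])/p['fy'],np.ones(len(u))],-1)@T[:3,:3].T
o=T[:3,3]; t=((c+15*n-o)@n)/(ray@n); X=o+ray*t[:,None]
az=np.arctan2(n[1],n[0]);
def ax(th):
    y=np.array([-np.cos(th),-np.sin(th),0]); y-=n*(y@n); y/=np.linalg.norm(y); return np.cross(y,n),y
x,y=ax(az)
a=(X-c)@x;b=(X-c)@y
print(len(a))
for s in(a>0,a<0):
    k=np.polyfit(b[s],a[s],1)
    for _ in range(3):
        g=abs(np.polyval(k,b[s])-a[s])<4;k=np.polyfit(b[s][g],a[s][g],1)
    print(k,np.degrees(np.arctan(k[0])),b[s].min(),b[s].max(),g.sum(), a[s].min(),a[s].max())
im2,d2,p2=snap('side','side1');np.savez('pics/s1.npz',im=im2,d=d2)
crop(im2,270,80,370,210,4,'chs')
# plane from side
C=cloud(d2,p2);hs=cv2.cvtColor(im2,cv2.COLOR_BGR2HSV)
P=C.reshape(-1,3); g=(hs[...,1].ravel()<60)&(abs((P-c)@n)<8)&(abs((P-c)@x)<28)&(abs((P-c)@y)<130)
Q=P[g];cc=Q.mean(0);nn=np.linalg.svd(Q-cc)[2][2];nn*=np.sign(nn[2]);print(len(Q),cc,nn,np.degrees(np.arccos(nn[2])),'offset vs top plane',(cc-c)@n, 'az',np.degrees(np.arctan2(nn[1],nn[0])))
E
```

```text
378
[-3.12857162e-02  3.56128513e+01] -1.7919549970882913 -161.10822518541298 153.17387621090884 200 27.86986305933918 43.03579747676745
[-3.45117708e-02 -3.63317184e+01] -1.976594311283913 -163.92230087522557 150.02175815553065 178 -44.049781911282864 -29.54672385520123
1124 [536.4977846  235.24537807  98.93921515] [ 0.05518165 -0.36923471  0.92769646] 21.9214647241305 offset vs top plane -1.1872600788112548 az -81.50012778984224
```

View pics/chs.png

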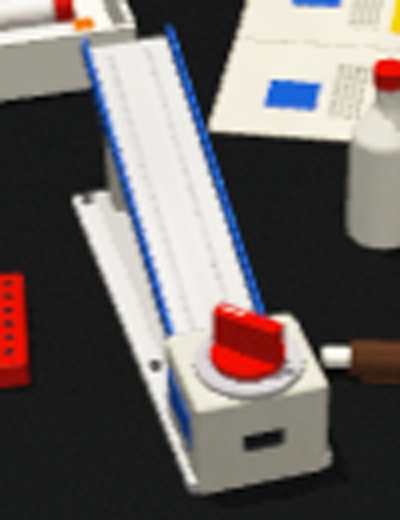

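```bash
cat >> h.py <<'E'
def carts(im,d,p,ztop=60,tol=8,box=None):
    """top faces at height ztop: blobs of blue/white"""
    C=cloud(d,p);hsv=cv2.cvtColor(im,cv2.COLOR_BGR2HSV);H,S,V=[hsv[...,i] for i in range(3)]
    blue=(H>100)&(H<125)&(S>120)&(V>80);white=(S<50)&(V>120);org=(H>5)&(H<20)&(S>150)&(V>120)
    m=(blue|white|org)&(C[...,2]>8)&(C[...,2]<75)
    if box is None: box=(250,680,-480,-120)
    m&=(C[...,0]>box[0])&(C[...,0]<box[1])&(C[...,1]>box[2])&(C[...,1]<box[3])
    n,l,st,_=cv2.connectedComponentsWithStats(m.astype(np.uint8))
    out=[]
    for i in range(1,n):
        if not 40<st[i,4]<900: continue
        q=l==i
        b=q&blue;o=q&org;wq=q&white
        if b.sum()<4 or wq.sum()<15: continue
        t=(b|wq)&(abs(C[...,2]-ztop)<tol)
        r=cv2.minAreaRect(C[t][:,:2].astype(np.float32)) if t.sum()>5 else None
        cw,cb=[np.median(C[k&t],0) if (k&t).any() else np.median(C[k],0) for k in(wq,b)]
        co=np.median(C[o],0) if o.any() else None
        out.append(dict(px=(st[i,0]+st[i,2]//2,st[i,1]+st[i,3]//2),rect=r,white=cw.round(1),blue=cb.round(1),org=None if co is None else co.round(1),naz=np.degrees(np.arctan2(*(cb-cw)[[1,0]])).round(1),zt=np.median(C[t][:,2]) if t.any() else None,n=int(t.sum())))
    return out
E
python3 - <<'E'
from h import *
z=np.load('pics/t1.npz')
for r in carts(z['im'],z['d'],ctrl.camera_params('top')):print(r)
z=np.load('pics/s1.npz')
for r in carts(z['im'],z['d'],ctrl.camera_params('side')):print('S',r)
E
```

```text
{'px': (np.int32(343), np.int32(186)), 'rect': ((579.270263671875, -199.02774047851562), (18.78314971923828, 71.5805892944336), 54.58396911621094), 'white': array([ 573.7, -194.2,   62.1]), 'blue': array([ 601.8, -215.4,   61.7]), 'org': array([ 591.2, -183.6,   38.7]), 'naz': np.float64(-36.9), 'zt': np.float64(62.06473126395849), 'n': 145}
{'px': (np.int32(392), np.int32(188)), 'rect': ((574.1321411132812, -346.84979248046875), (20.153993606567383, 73.48065185546875), 73.38089752197266), 'white': array([ 580.6, -349. ,   62. ]), 'blue': array([ 545.4, -338.3,   61.7]), 'org': array([ 566.5, -365.8,   39.2]), 'naz': np.float64(163.0), 'zt': np.float64(61.798724043051834), 'n': 149}
{'px': (np.int32(387), np.int32(233)), 'rect': ((437.65325927734375, -327.481689453125), (70.789306640625, 20.08539581298828), 11.198901176452637), 'white': array([ 445. , -325.6,   61.7]), 'blue': array([ 409. , -332.4,   60.3]), 'org': array([ 442.4, -348.4,   38.5]), 'naz': np.float64(-169.4), 'zt': np.float64(61.507977291341604), 'n': 155}
{'px': (np.int32(344), np.int32(233)), 'rect': ((438.640747070
[... 939 characters left out ...]
93}
S {'px': (np.int32(300), np.int32(287)), 'rect': ((439.1878356933594, -332.83544921875), (71.10273742675781, 22.800060272216797), 9.758987426757812), 'white': array([ 446.5, -333.2,   59.6]), 'blue': array([ 411.5, -340.5,   59.1]), 'org': array([ 442.4, -352.8,   36.2]), 'naz': np.float64(-168.2), 'zt': np.float64(59.51430238324684), 'n': 260}
S {'px': (np.int32(359), np.int32(287)), 'rect': ((574.8264770507812, -351.24578857421875), (22.908884048461914, 71.20140838623047), 73.06526947021484), 'white': array([ 581.7, -355.5,   59.5]), 'blue': array([ 547.2, -345.9,   59.6]), 'org': array([ 568.6, -370.3,   36.2]), 'naz': np.float64(164.4), 'zt': np.float64(59.516476144259286), 'n': 261}
```

```bash
cat >> h.py <<'E'
def to(x,y,z,xaz,frm=None):
    """print tool-frame shift (nominal tool down) to reach target, from measured or given (x,y,z,xaz)"""
    if frm is None:
        s=ctrl.observe();q=s['tcp_pos'];a=np.degrees(np.arctan2(s['orientation'][1,0],s['orientation'][0,0]));frm=(*q,a)
    a=np.radians(frm[3]);dx,dy=x-frm[0],y-frm[1]
    sp=-((xaz-frm[3]+180)%360-180)
    print('from',np.round(frm,1),'-> d',np.round([dx*np.cos(a)+dy*np.sin(a), dx*np.sin(a)-dy*np.cos(a), frm[2]-z],1),'spin',round(sp,1))
E
python3 - <<'E'
from h import *
to(445.6,-367.3,130,11)
to(445.6,-367.3,58,11,(445.6,-367.3,130,11))
E
```

```text
from [ 276.2 -560.6  245.3   26.2] -> d [237.4 -98.6 115.3] spin 15.2
from [ 445.6 -367.3  130.    11. ] -> d [ 0.  0. 72.] spin 0
```

Call:
play_rows --pt "237 -99 115 15" --pt "237 -99 115 15" --pt "237 -99 115 15" --pt "237 -99 115 15" --pt "237 -99 115 15" --pt "237 -99 115 15" --pt "237 -99 115 15" --pt "237 -99 115 15" --pt "237 -99 115 15" --pt "237 -99 115 15" --gripper 0

```text
t: 2.08
tcp_pos: [445.2, -367.6, 130.7]
orientation: [[0.981, 0.195, 0.0], [0.195, -0.981, -0.001], [-0.0, 0.001, -1.0]]
wrist_force: [-0.8, 0.0, 0.9]
finger_gap: -0.0
```

```bash
python3 - <<'E'
from h import *
to(445.6,-367.3,58,11)
im,d,p=snap('side','s2');crop(im,180,170,400,335,3,'s2c')
E
```

```text
from [ 445.2 -367.6  130.7   11.2] -> d [ 0.4 -0.2 72.7] spin 0.2
```

View pics/s2c.png

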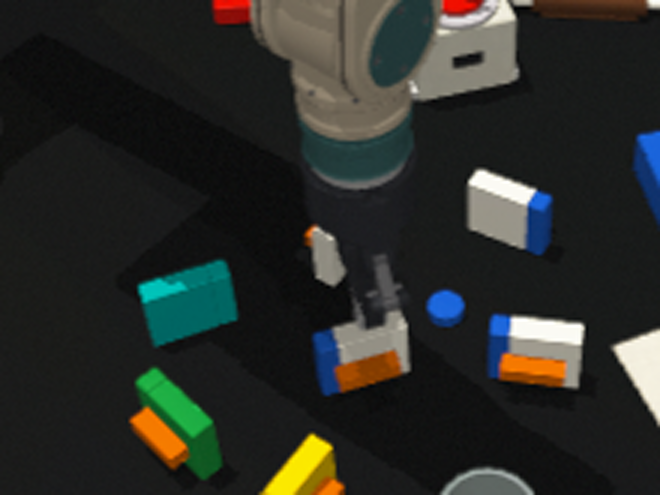

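Call:
play_rows --pt "0 0 36 0" --pt "0 0 72 0" --pt "0 0 72 0" --pt "0 -8 72 0" --pt "0 -13 72 0" --pt "0 -18 72 0" --pt "0 -23 72 0" --pt "0 -28 72 0" --pt "0 -33 72 0" --pt "0 -38 72 0"

```text
t: 2.97
tcp_pos: [439.2, -331.8, 60.6]
orientation: [[0.981, 0.195, 0.003], [0.195, -0.981, -0.006], [0.002, 0.006, -1.0]]
wrist_force: [-1.3, -3.0, 9.0]
finger_gap: 0.001
```

```bash
python3 - <<'E'
from h import *
im,d,p=snap('side','s3');crop(im,220,200,400,335,4,'s3c')
E
```

```text
(no output)
```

View pics/s3c.png

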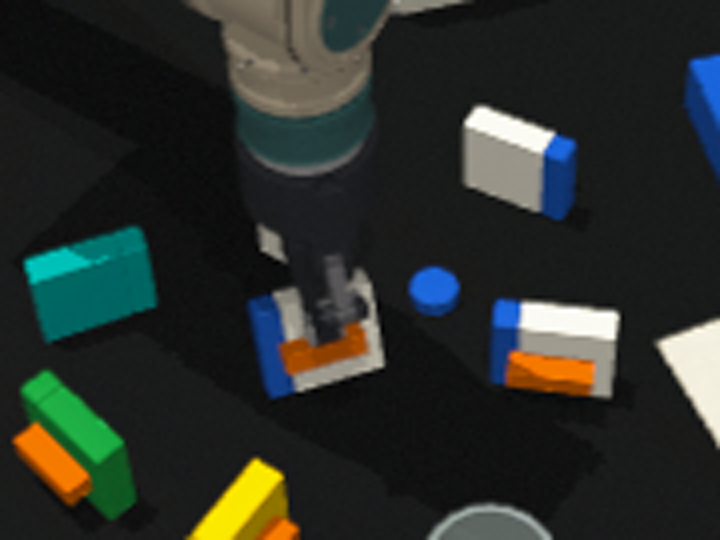

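Call:
play_rows --pt "0 0 -4 0" --pt "0 -5 -8 0" --pt "0 -10 -10 0" --pt "0 -15 -10 0" --pt "0 -20 -10 0" --pt "0 -20 -40 0" --pt "0 -20 -80 0" --pt "0 -20 -80 0"

```text
t: 3.68
tcp_pos: [437.1, -312.6, 144.6]
orientation: [[0.981, 0.195, 0.008], [0.195, -0.981, -0.007], [0.006, 0.008, -1.0]]
wrist_force: [1.9, -1.0, 0.7]
finger_gap: -0.002
```

```bash
python3 - <<'E'
from h import *
im,d,p=snap('side','s4');crop(im,220,200,400,335,4,'s4c')
E
```

```text
(no output)
```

View pics/s4c.png

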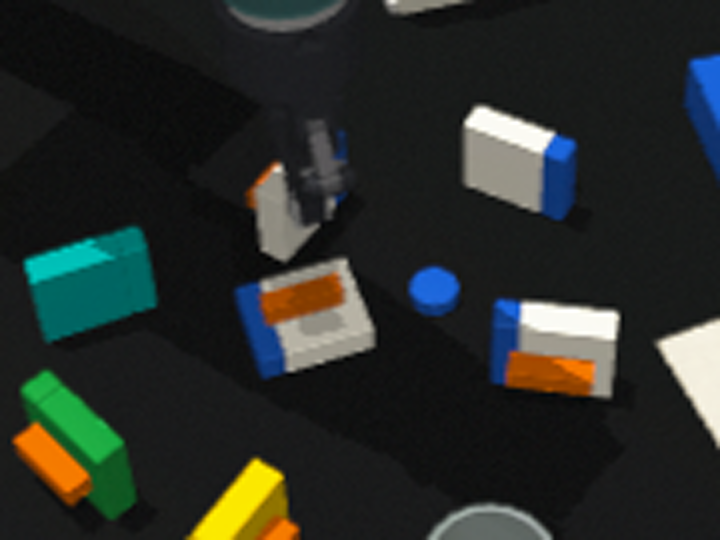

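```bash
cat >> h.py <<'E'
def ribs(n,box,zr=(29,43)):
    im,d,p=snap(n);C=cloud(d,p);hsv=cv2.cvtColor(im,cv2.COLOR_BGR2HSV);H,S,V=[hsv[...,i] for i in range(3)]
    org=(H>3)&(H<20)&(S>150)&(V>60)&(C[...,2]>zr[0])&(C[...,2]<zr[1])&(C[...,0]>box[0])&(C[...,0]<box[1])&(C[...,1]>box[2])&(C[...,1]<box[3])
    k,l,st,_=cv2.connectedComponentsWithStats(org.astype(np.uint8))
    blue=(H>100)&(H<125)&(S>120)&(C[...,2]>10)&(C[...,2]<70)
    for i in range(1,k):
        if st[i,4]<25: continue
        q=C[l==i]; r=cv2.minAreaRect(q[:,:2].astype(np.float32))
        near=blue&(np.hypot(C[...,0]-q[:,0].mean(),C[...,1]-q[:,1].mean())<50)
        b=np.median(C[near],0) if near.any() else None
        e=q-q.mean(0);ev=np.linalg.svd(e[:,:2])[2][0]
        print(n,'rib c',q.mean(0).round(1),'rect',np.round(r[0],1),np.round(r[1],1),'az',np.degrees(np.arctan2(ev[1],ev[0])).round(1),'z med',np.median(q[:,2]).round(1),'blue',None if b is None else b.round(),st[i,4])
E
python3 - <<'E'
from h import *
for n in('side','top'): ribs(n,(370,500,-380,-230))
E
```

```text
side rib c [ 430.1 -292.5   35.1] rect [ 430.4 -291.5] [47.9 16.3] az -168.8 z med 35.3 blue [ 402. -305.   20.] 120
```

```bash
python3 - <<'E'
from h import *
to(430.5,-290.5,37,11.2)
E
```

```text
from [ 433.8 -309.9  138.5   11.2] -> d [  0.5 -19.7 101.5] spin 0.0
```

Call:
play_rows --pt "0 -20 30 0" --pt "0 -20 60 0" --pt "0 -20 60 0" --pt "0 -20 80 0" --pt "0 -20 95 0" --pt "0 -20 101 0" --pt "0 -20 101 0" --gripper 45

```text
t: 4.42
tcp_pos: [428.4, -289.4, 35.7]
orientation: [[0.981, 0.195, -0.003], [0.195, -0.981, 0.003], [-0.003, -0.004, -1.0]]
wrist_force: [0.2, -0.2, 0.2]
finger_gap: 0.525
```

Call:
play_rows --pt "0 0 0 0" --pt "0 0 0 0" --pt "0 0 0 0" --pt "0 0 0 0" --pt "0 0 0 0" --pt "0 0 0 0" --gripper 0

```text
t: 4.92
tcp_pos: [430.9, -291.5, 38.6]
orientation: [[0.981, 0.195, 0.002], [0.195, -0.981, -0.002], [0.002, 0.002, -1.0]]
wrist_force: [-1.2, -0.3, 5.4]
finger_gap: 0.142
```

```bash
python3 - <<'E'
from h import *
s=ctrl.observe();print(s['t'],s['tcp_pos'],s['finger_gap']*85.4)
im,d,p=snap('side','s5');crop(im,220,200,400,335,4,'s5c')
E
```

```text
4.9167 [ 430.85775057 -291.48693667   38.64939943] 12.143416439923998
```

View pics/s5c.png

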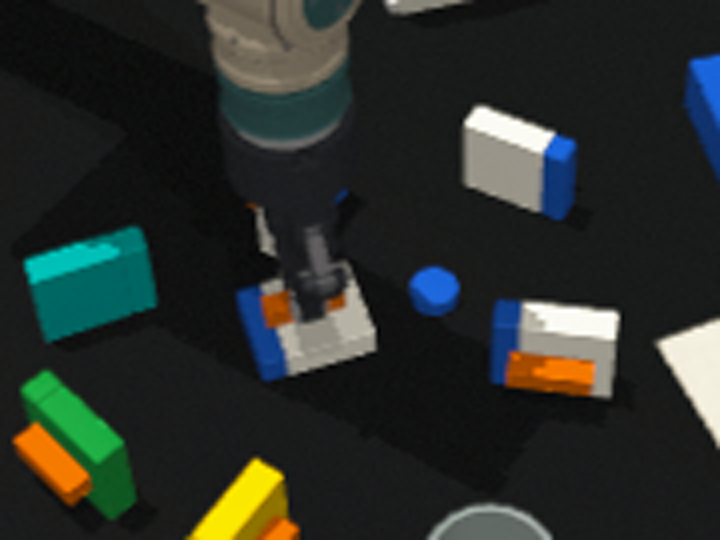

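Call:
play_rows --pt "0 0 -20 0" --pt "0 0 -60 0" --pt "0 0 -100 0" --pt "0 0 -140 0" --pt "0 0 -180 0" --pt "0 0 -210 0" --pt "0 0 -210 0"

```text
t: 5.55
tcp_pos: [433.2, -293.4, 255.1]
orientation: [[0.981, 0.195, 0.01], [0.195, -0.981, -0.009], [0.008, 0.011, -1.0]]
wrist_force: [-0.3, -0.1, -0.3]
finger_gap: 0.142
```

```bash
python3 - <<'E'
from h import *
to(546.3,168,180,98)
E
```

```text
from [ 433.2 -293.4  255.1   11.2] -> d [ 200.9 -430.5   75.1] spin -86.8
```

Call:
play_rows --pt "17 -36 0 -7" --pt "34 -72 0 -14" --pt "50 -108 0 -21" --pt "67 -144 0 -28" --pt "84 -180 0 -35" --pt "100 -215 0 -42" --pt "117 -251 0 -49" --pt "133 -287 0 -56" --pt "133 -287 0 -63" --pt "133 -287 0 -68"

```text
t: 6.38
tcp_pos: [503.9, 19.4, 246.3]
orientation: [[0.177, 0.984, -0.002], [0.984, -0.177, 0.0], [-0.0, -0.002, -1.0]]
wrist_force: [0.1, -1.0, -0.6]
finger_gap: 0.141
```

```bash
python3 - <<'E'
from h import *
to(546.3,168,180,98)
E
```

```text
from [503.9  19.4 246.3  79.8] -> d [153.7  15.5  66.3] spin -18.2
```

Call:
play_rows --pt "38 4 0 -7" --pt "77 8 0 -14" --pt "115 12 0 -18" --pt "154 15 20 -18" --pt "154 15 50 -18" --pt "154 15 66 -18" --pt "154 15 66 -18" --pt "154 15 66 -18"

```text
t: 7.05
tcp_pos: [546.3, 165.1, 179.5]
orientation: [[-0.126, 0.992, -0.004], [0.992, 0.126, -0.001], [-0.0, -0.004, -1.0]]
wrist_force: [-0.2, -0.3, 0.1]
finger_gap: 0.14
```

```bash
python3 - <<'E'
from h import *
to(546.3,168,126,98)
im,d,p=snap('side','s6');crop(im,240,40,400,220,3,'s6c')
im,d,p=snap('top','t6');crop(im,120,120,320,260,3,'t6c')
E
```

```text
from [546.3 165.1 179.5  97.2] -> d [ 2.8  0.4 53.5] spin -0.8
```

View pics/s6c.png

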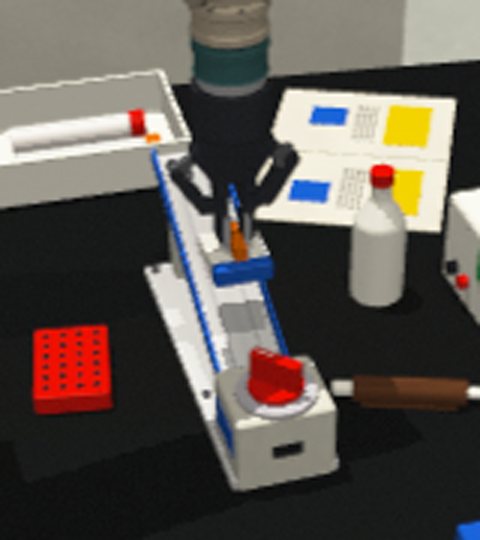

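View pics/t6c.png

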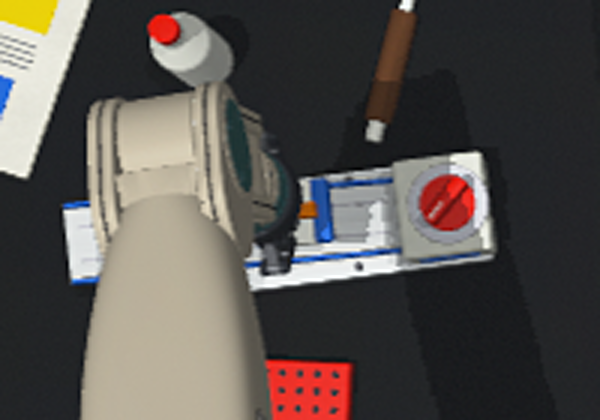

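```bash
cat >> h.py <<'E'
CO=np.array([537.8,227.4,96.5]);az=np.radians(-81.9);CY=np.array([-np.cos(az)*np.cos(np.radians(22)),-np.sin(az)*np.cos(np.radians(22)),np.sin(np.radians(22))])
CX=np.array([-np.sin(az),np.cos(az),0]);CZ=np.cross(CX,CY)
def chf(X): X=np.asarray(X)-CO; return np.stack([X@CX,X@CY,X@CZ],-1)
def nose(n):
    im,d,p=snap(n);C=cloud(d,p);hsv=cv2.cvtColor(im,cv2.COLOR_BGR2HSV);H,S,V=[hsv[...,i] for i in range(3)]
    K=chf(C);b=(H>95)&(H<128)&(S>110)&(abs(K[...,0])<31.5)&(abs(K[...,1])<170)&(K[...,2]>5)&(K[...,2]<120)
    k,l,st,_=cv2.connectedComponentsWithStats(b.astype(np.uint8))
    for i in range(1,k):
        if st[i,4]<15: continue
        q=K[l==i];print(n,'blue',st[i],'x',np.percentile(q[:,0],[2,50,98]).round(1),'y',np.percentile(q[:,1],[2,50,98]).round(1),'z',np.percentile(q[:,2],[2,50,98]).round(1))
E
python3 - <<'E'
from h import *
print(CX,CY,CZ)
nose('side');nose('top')
E
```

```text
[0.99002366 0.14090123 0.        ] [-0.13064135  0.91793395  0.37460659] [ 0.05278253 -0.37086939  0.92718385]
side blue [312 125  20  10 142] x [-24.9   3.4  29.2] y [-76.9 -70.3 -56.9] z [ 82.8  94.6 102.7]
top blue [223 179   8  21 113] x [-25.5   1.9  30.6] y [-69.7 -60.2 -52.7] z [ 91.4  98.1 106.4]
```

```bash
sed -i 's/abs(K\[...,0\])<31.5)/abs(K[...,0])<60)/; s/(K\[...,2\]>5)/(K[...,2]>zmin)/; s/def nose(n)/def nose(n,zmin=20)/' h.py; python3 - <<'E'
from h import *
nose('side',40);nose('top',40)
print(chf(ctrl.observe()['tcp_pos']))
E
```

```text
side blue [312 124  21  10 151] x [-24.9   4.7  33.4] y [-76.9 -70.  -56.4] z [ 84.6  95.9 102.5]
top blue [223 179   8  21 115] x [-25.5   2.3  31.1] y [-69.4 -59.7 -52.3] z [ 89.6  98.4 104.6]
[  2.28310731 -26.32830235 103.85646776]
```

Call:
play_rows --pt "1 -3 10 -1" --pt "2 -3 20 -1" --pt "2 -3 30 -1" --pt "2 -3 38 -1" --pt "2 -3 44 -1" --pt "2 -3 48 -1" --pt "2 -3 51 -1" --pt "2 -3 54 -1" --pt "2 -3 54 -1"

```text
t: 8.1
tcp_pos: [544.6, 166.9, 126.8]
orientation: [[-0.143, 0.99, -0.001], [0.99, 0.143, -0.0], [-0.0, -0.001, -1.0]]
wrist_force: [-1.1, 0.4, -0.7]
finger_gap: 0.141
```

```bash
python3 - <<'E'
from h import *
nose('side',18);nose('top',18)
s=ctrl.observe();print(s['tcp_pos'],s['wrist_force'])
im,d,p=snap('side','s7');crop(im,270,80,370,210,4,'s7c')
E
```

```text
side blue [311 139  21  11 145] x [-28.4  -0.5  29. ] y [-95.  -88.7 -74.7] z [29.6 41.9 48.8]
top blue [226 182   8  21 109] x [-29.5  -0.6  28.4] y [-88.3 -78.6 -70.8] z [36.4 45.3 52. ]
[544.92619288 166.95744999 127.47485796] [ 1.0405698   0.64924912 -0.77414525]
```

View pics/s7c.png

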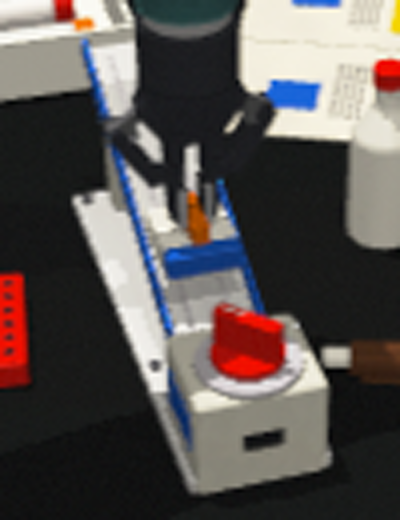

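Call:
play_rows --pt "0 0 2 0" --pt "0 0 4 0" --pt "0 0 6 0" --pt "0 0 8 0" --pt "0 0 8 0"

```text
t: 8.67
tcp_pos: [547.1, 166.1, 122.3]
orientation: [[-0.143, 0.99, 0.005], [0.99, 0.143, -0.002], [-0.003, 0.005, -1.0]]
wrist_force: [-1.4, -4.4, 11.8]
finger_gap: 0.141
```

```bash
python3 - <<'E'
from h import *
nose('side',18)
s=ctrl.observe();print(s['tcp_pos'],s['wrist_force'],s['moment'])
E
```

```text
side blue [312 141  20  10 141] x [-25.9   2.1  31.3] y [-98.  -91.6 -79.9] z [26.4 39.5 46.2]
[547.06110266 166.12156046 122.3374573 ] [-1.24786266 -3.7524172  12.10573107] [-0.63663327  0.39523164  0.10495429]
```

Call:
play_rows --pt "0 -1 -4 0" --pt "0 -1 -4 0" --pt "0 -1 -4 0"

```text
t: 8.97
tcp_pos: [543.6, 166.8, 123.3]
orientation: [[-0.143, 0.99, 0.0], [0.99, 0.143, 0.0], [0.0, 0.0, -1.0]]
wrist_force: [-0.4, -0.8, 1.0]
finger_gap: 0.142
```

Call:
play_rows --pt "0 0 0 0" --pt "0 0 0 0" --pt "0 0 0 0" --pt "0 0 0 0" --pt "0 0 0 0" --pt "0 0 0 0" --gripper 26

```text
t: 9.47
tcp_pos: [543.7, 166.8, 123.2]
orientation: [[-0.143, 0.99, -0.0], [0.99, 0.143, 0.0], [0.0, -0.0, -1.0]]
wrist_force: [-0.7, -0.5, 0.1]
finger_gap: 0.302
```

```bash
python3 - <<'E'
from h import *
nose('side',10)
s=ctrl.observe();print(s['tcp_pos'],s['wrist_force'],s['moment'])
im,d,p=snap('side','s8');crop(im,270,80,370,210,4,'s8c')
E
```

```text
side blue [326 131  10  27  43] x [24.  37.6 40.3] y [-122.6  -72.6  -30.8] z [10.2 14.3 53.7]
[543.75154041 166.7837312  123.26324829] [-0.13521105 -0.15160709 -0.1285209 ] [-0.01734965 -0.06150637 -0.00349886]
```

View pics/s8c.png

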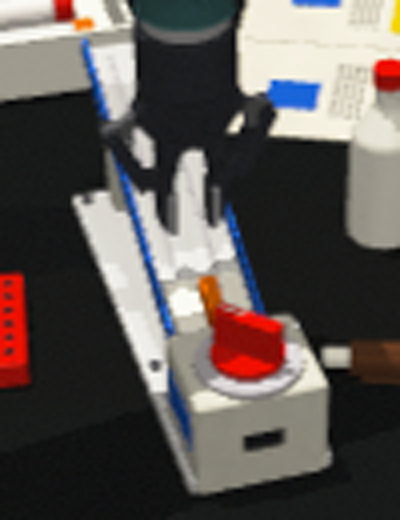

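```bash
python3 - <<'E'
from h import *
to(410.3,-178.6,250,-131)
E
```

```text
from [543.7 166.8 123.3  98.2] -> d [-322.7 -181.5 -126.7] spin -130.8
```

Call:
play_rows --pt "0 0 -40 0" --pt "0 0 -80 0" --pt "0 0 -120 0" --pt "-40 0 -125 -7" --pt "-80 -9 -125 -14" --pt "-120 -19 -125 -21" --pt "-160 -29 -125 -28" --pt "-195 -39 -125 -35" --pt "-230 -49 -125 -42" --pt "-230 -49 -125 -49" --gripper 0

```text
t: 10.4
tcp_pos: [527.6, -72.3, 248.5]
orientation: [[-0.815, 0.579, 0.0], [0.579, 0.815, -0.002], [-0.002, -0.002, -1.0]]
wrist_force: [0.4, -0.0, 0.3]
finger_gap: -0.001
```

```bash
python3 - <<'E'
from h import *
to(410.3,-178.6,140,-131)
im,d,p=snap('side')
for r in carts(im,d,p):print('S',r)
E
```

```text
from [527.6 -72.3 248.5 144.6] -> d [  34.  -154.6  108.5] spin -84.4
S {'px': (np.int32(350), np.int32(240)), 'rect': ((581.2719116210938, -203.91554260253906), (23.002952575683594, 71.84869384765625), 53.17677688598633), 'white': array([ 573.6, -200.3,   59.4]), 'blue': array([ 602.3, -222.6,   58.7]), 'org': None, 'naz': np.float64(-37.9), 'zt': np.float64(59.31977363768192), 'n': 206}
S {'px': (np.int32(294), np.int32(248)), 'rect': ((439.6041564941406, -207.49302673339844), (71.3976821899414, 21.001873016357422), 46.62733840942383), 'white': array([ 434.7, -214.9,   59.1]), 'blue': array([ 459.8, -186.8,   60.1]), 'org': array([ 406. , -209.2,   38.5]), 'naz': np.float64(48.2), 'zt': np.float64(59.27773595584165), 'n': 192}
S {'px': (np.int32(359), np.int32(287)), 'rect': ((574.953125, -350.51483154296875), (24.0854549407959, 71.496337890625), 74.23209381103516), 'white': array([ 581.2, -355. ,   59.5]), 'blue': array([ 546.9, -345.5,   59.3]), 'org': array([ 568.4, -370.7,   36.2]), 'naz': np.float64(164.5), 'zt': np.float64(59.474726491042475), 'n': 259}
```

Call:
play_rows --pt "8 -38 0 -7" --pt "17 -76 0 -14" --pt "25 -114 0 -21" --pt "34 -155 0 -28" --pt "34 -155 0 -35" --pt "34 -155 30 -42" --pt "34 -155 70 -49" --pt "34 -155 108 -56" --pt "34 -155 108 -63" --pt "34 -155 108 -70"

```text
t: 11.28
tcp_pos: [408.1, -172.1, 137.2]
orientation: [[-0.83, -0.558, -0.006], [-0.558, 0.83, 0.004], [0.003, 0.007, -1.0]]
wrist_force: [0.5, -0.1, 1.1]
finger_gap: -0.0
```

Call:
play_rows --pt "0 0 0 -7" --pt "0 0 0 -14" --pt "0 0 0 -14" --pt "0 0 0 -14"

```text
t: 11.62
tcp_pos: [410.8, -173.9, 140.4]
orientation: [[-0.676, -0.737, 0.0], [-0.737, 0.676, 0.0], [-0.0, -0.0, -1.0]]
wrist_force: [-0.0, -0.4, 0.1]
finger_gap: 0.002
```

```bash
python3 - <<'E'
from h import *
to(410.3,-178.6,60,-131)
im,d,p=snap('side','s9');crop(im,220,200,400,335,4,'s9c')
E
```

```text
from [ 410.8 -173.9  140.4 -132.5] -> d [ 3.8 -2.8 80.4] spin -1.5
```

View pics/s9c.png

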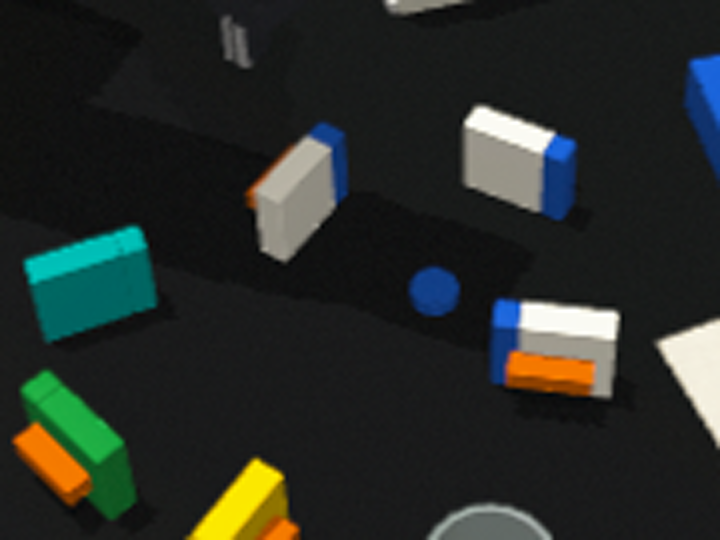

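Call:
play_rows --pt "4 0 40 -1" --pt "4 0 79 -1" --pt "4 0 79 -1" --pt "4 -11 79 -1" --pt "4 -17 79 -1" --pt "4 -23 79 -1" --pt "4 -28 79 -1" --pt "4 -33 79 -1" --pt "4 -38 77 -1" --pt "4 -43 73 -1"

```text
t: 12.5
tcp_pos: [440.1, -206.7, 67.8]
orientation: [[-0.66, -0.751, 0.0], [-0.751, 0.66, -0.0], [-0.0, -0.0, -1.0]]
wrist_force: [0.4, -0.1, 0.6]
finger_gap: -0.003
```

Call:
play_rows --pt "0 -5 -3 0" --pt "0 -10 -3 0" --pt "0 -16 -3 0" --pt "0 -16 -40 0" --pt "0 -16 -70 0" --pt "0 -16 -70 0" --pt "0 -16 -70 0"

```text
t: 13.08
tcp_pos: [453.6, -218.1, 139.4]
orientation: [[-0.66, -0.751, 0.004], [-0.751, 0.66, -0.003], [-0.001, -0.005, -1.0]]
wrist_force: [-0.2, -0.2, -0.3]
finger_gap: -0.002
```

```bash
python3 - <<'E'
from h import *
s=ctrl.observe();print(s['tcp_pos'])
ribs('side',(400,540,-290,-160));ribs('top',(400,540,-290,-160))
im,d,p=snap('side','s10');crop(im,220,200,400,335,4,'s10c')
E
```

```text
[ 453.57246967 -218.14647867  139.36809108]
side rib c [ 469.6 -234.6   35. ] rect [ 470.2 -233.1] [50.7 15. ] az -131.5 z med 35.4 blue [ 499. -221.   20.] 107
```

View pics/s10c.png

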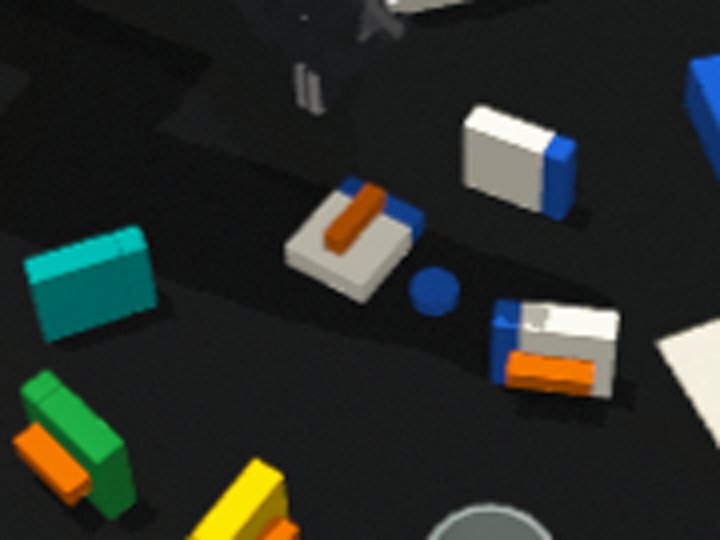

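```bash
python3 - <<'E'
from h import *
to(470.2,-232.7,38.5,-131.4)
E
```

```text
from [ 450.7 -216.3  136.1 -131.3] -> d [ -0.5 -25.4  97.6] spin 0.1
```

Call:
play_rows --pt "0 -25 30 0" --pt "0 -25 60 0" --pt "0 -25 60 0" --pt "0 -25 80 0" --pt "0 -25 92 0" --pt "0 -25 98 0" --pt "0 -25 98 0" --gripper 45

```text
t: 13.82
tcp_pos: [468.4, -232.0, 37.6]
orientation: [[-0.66, -0.751, -0.004], [-0.751, 0.66, 0.003], [0.001, 0.005, -1.0]]
wrist_force: [-0.1, -0.0, 0.4]
finger_gap: 0.526
```

Call:
play_rows --pt "0 0 0 0" --pt "0 0 0 0" --pt "0 0 0 0" --pt "0 0 0 0" --pt "0 0 0 0" --pt "0 0 0 0" --gripper 0

```text
t: 14.32
tcp_pos: [471.3, -233.9, 40.5]
orientation: [[-0.66, -0.751, 0.002], [-0.751, 0.66, -0.001], [-0.0, -0.002, -1.0]]
wrist_force: [-0.0, 0.8, 5.8]
finger_gap: 0.138
```

Call:
play_rows --pt "0 0 -20 0" --pt "0 0 -60 0" --pt "0 0 -100 0" --pt "0 0 -140 0" --pt "0 0 -180 0" --pt "0 0 -210 0" --pt "0 0 -210 0"

```text
t: 14.9
tcp_pos: [474.2, -235.8, 257.2]
orientation: [[-0.66, -0.751, 0.012], [-0.751, 0.66, -0.008], [-0.002, -0.014, -1.0]]
wrist_force: [0.5, -0.1, -1.4]
finger_gap: 0.144
```

```bash
python3 - <<'E'
from h import *
to(544,167,250,98.1)
im,d,p=snap('side','s11');crop(im,180,70,400,285,3,'s11c')
E
```

```text
from [ 474.2 -235.8  257.2 -131.3] -> d [-348.7  213.4    7.2] spin 130.6
```

View pics/s11c.png

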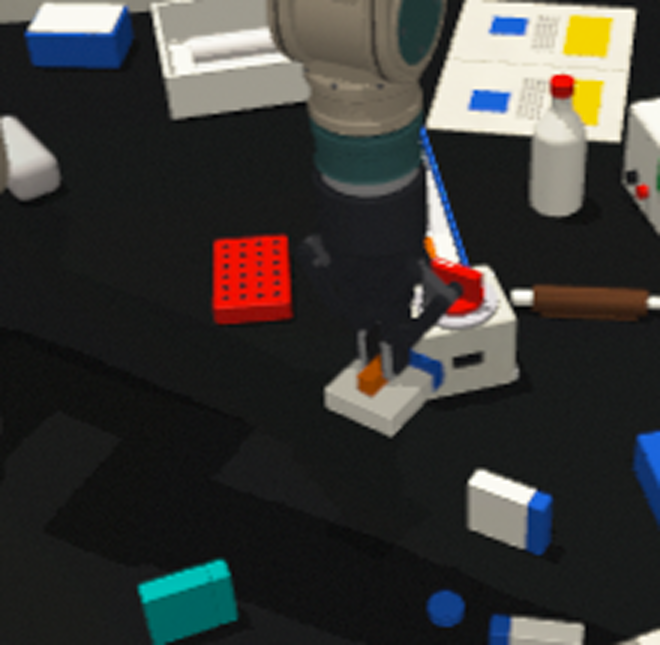

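Call:
play_rows --pt "-34 21 0 7" --pt "-68 42 0 14" --pt "-102 63 0 21" --pt "-136 84 0 28" --pt "-170 105 0 35" --pt "-204 126 0 42" --pt "-238 147 0 49" --pt "-238 147 0 56" --pt "-238 147 0 63" --pt "-238 147 0 70"

```text
t: 15.78
tcp_pos: [515.8, 44.1, 247.0]
orientation: [[-0.953, 0.304, -0.004], [0.304, 0.953, 0.0], [0.004, -0.001, -1.0]]
wrist_force: [-0.5, -0.1, -0.4]
finger_gap: 0.143
```

```bash
python3 - <<'E'
from h import *
to(534.1,236.3,195,98.1)
E
```

```text
from [515.8  44.1 247.  162.3] -> d [ 41.  188.6  52. ] spin 64.2
```

Call:
play_rows --pt "8 38 0 7" --pt "16 76 0 14" --pt "24 114 0 21" --pt "33 152 0 28" --pt "41 188 0 35" --pt "41 188 0 42" --pt "41 188 0 49" --pt "41 188 20 56" --pt "41 188 40 63" --pt "41 188 52 64"

```text
t: 16.62
tcp_pos: [532.3, 233.6, 193.2]
orientation: [[-0.143, 0.99, -0.006], [0.99, 0.143, -0.002], [-0.001, -0.006, -1.0]]
wrist_force: [-0.6, -0.8, -0.6]
finger_gap: 0.14
```

Call:
play_rows --pt "0 0 0 0" --pt "0 0 0 0"

```text
t: 16.78
tcp_pos: [532.9, 233.5, 194.9]
orientation: [[-0.149, 0.989, -0.005], [0.989, 0.149, -0.001], [-0.001, -0.005, -1.0]]
wrist_force: [-0.0, 0.4, -0.1]
finger_gap: 0.14
```

```bash
python3 - <<'E'
from h import *
to(534.1,236.3,154,98.1)
nose('side',35);nose('top',35)
im,d,p=snap('side','s12');crop(im,250,50,370,210,4,'s12c')
E
```

```text
from [532.9 233.5 194.9  98.5] -> d [ 2.6  1.6 40.9] spin 0.4
side blue [304 110  20   9 134] x [-30.8  -3.8  26.5] y [-6.9 -1.1 12.2] z [67.4 79.  86. ]
top blue [197 183   9  22 129] x [-31.2  -2.6  27.9] y [ 0.1  9.9 18.2] z [71.4 82.6 88.4]
```

View pics/s12c.png

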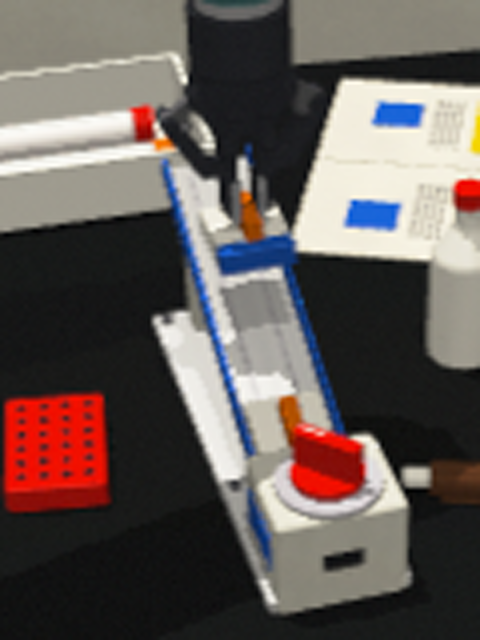

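Call:
play_rows --pt "2 2.5 10 0" --pt "2 2.5 20 0" --pt "2 2.5 30 0" --pt "2 2.5 36 0" --pt "2 2.5 40 0" --pt "2 2.5 42 0" --pt "2 2.5 42 0" --pt "2 2.5 42 0"

```text
t: 17.6
tcp_pos: [537.0, 236.4, 155.4]
orientation: [[-0.147, 0.989, 0.0], [0.989, 0.147, 0.0], [0.0, 0.0, -1.0]]
wrist_force: [-0.6, 1.0, -0.9]
finger_gap: 0.146
```

```bash
python3 - <<'E'
from h import *
s=ctrl.observe();print(s['tcp_pos'],s['wrist_force'])
nose('side',18);nose('top',18)
E
```

```text
[536.96892052 236.44456797 155.39608476] [-0.64720354  1.01844465 -0.91360337]
side blue [306 120  19  10 133] x [-25.7   1.5  30.2] y [-20.2 -13.    0.1] z [30.6 40.6 46.9]
top blue [200 184   8  21 118] x [-27.5   0.2  29.8] y [-13.   -3.1   4.8] z [31.2 43.8 50.6]
top blue [249 193   4   9  19] x [-30.4 -18.   -9.1] y [-151.5 -147.9 -141.6] z [18.3 22.1 38.6]
```

Call:
play_rows --pt "0 -1 2 0" --pt "0 -1 3 0" --pt "0 -1 3 0" --pt "0 -1 3 0"

```text
t: 18.03
tcp_pos: [536.6, 236.2, 153.4]
orientation: [[-0.147, 0.989, 0.002], [0.989, 0.147, -0.0], [-0.0, 0.002, -1.0]]
wrist_force: [0.3, -1.8, 4.1]
finger_gap: 0.139
```

Call:
play_rows --pt "0 0 0 0" --pt "0 0 0 0" --pt "0 0 0 0" --pt "0 0 0 0" --pt "0 0 0 0" --pt "0 0 0 0" --pt "0 0 0 0" --gripper 26

```text
t: 18.62
tcp_pos: [535.8, 236.3, 152.1]
orientation: [[-0.147, 0.989, -0.0], [0.989, 0.147, -0.0], [0.0, -0.0, -1.0]]
wrist_force: [-0.0, 1.0, -0.2]
finger_gap: 0.304
```

```bash
python3 - <<'E'
from h import *
to(534,236,260,98)
im,d,p=snap('side','s13');crop(im,250,50,370,210,4,'s13c')
E
```

```text
from [535.8 236.3 152.1  98.5] -> d [  -0.    -1.8 -107.9] spin 0.5
```

View pics/s13c.png

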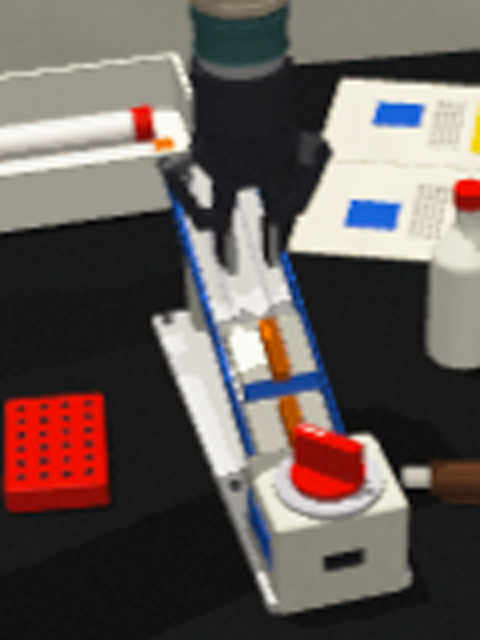

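```bash
python3 - <<'E'
from h import *
to(603.5,-169,255,144)
E
```

```text
from [535.8 236.3 152.2  98.5] -> d [-410.8    7.3 -102.8] spin -45.5
```

Call:
play_rows --pt "0 0 -40 0" --pt "0 0 -80 0" --pt "-20 0 -105 0" --pt "-60 0 -105 -7" --pt "-100 0 -105 -14" --pt "-140 0 -105 -21" --pt "-180 1 -105 -28" --pt "-220 2 -105 -35" --pt "-260 3 -105 -42" --pt "-300 4 -105 -45" --gripper 0

```text
t: 19.5
tcp_pos: [582.7, -54.5, 257.5]
orientation: [[-0.807, 0.591, 0.0], [0.591, 0.807, 0.0], [-0.0, 0.0, -1.0]]
wrist_force: [1.0, 0.9, -0.9]
finger_gap: -0.002
```

```bash
python3 - <<'E'
from h import *
to(603.5,-169,140,144)
E
```

```text
from [582.7 -54.5 257.5 143.8] -> d [-84.4 -80.2 117.5] spin -0.2
```

Call:
play_rows --pt "-28 -26 0 0" --pt "-56 -53 0 0" --pt "-84 -80 0 0" --pt "-84 -80 40 0" --pt "-84 -80 80 0" --pt "-84 -80 117 0" --pt "-84 -80 117 0"

```text
t: 20.08
tcp_pos: [596.3, -165.4, 131.7]
orientation: [[-0.803, 0.596, -0.015], [0.596, 0.803, 0.006], [0.015, -0.004, -1.0]]
wrist_force: [-1.3, 1.6, -0.8]
finger_gap: 0.002
```

```bash
python3 - <<'E'
from h import *
to(603.5,-169,62,144)
im,d,p=snap('side','s14');crop(im,240,150,440,300,4,'s14c')
for r in carts(im,d,p):print('S',r['px'],r['rect'],r['naz'])
E
```

```text
from [ 596.3 -165.4  131.7  143.4] -> d [-7.9  1.4 69.7] spin -0.6
S (np.int32(350), np.int32(240)) ((582.1195068359375, -203.43968200683594), (23.82325553894043, 71.79681396484375), 53.867164611816406) -34.9
S (np.int32(359), np.int32(287)) ((574.885986328125, -350.931884765625), (24.21861457824707, 71.2573013305664), 72.06133270263672) 165.8
```

View pics/s14c.png

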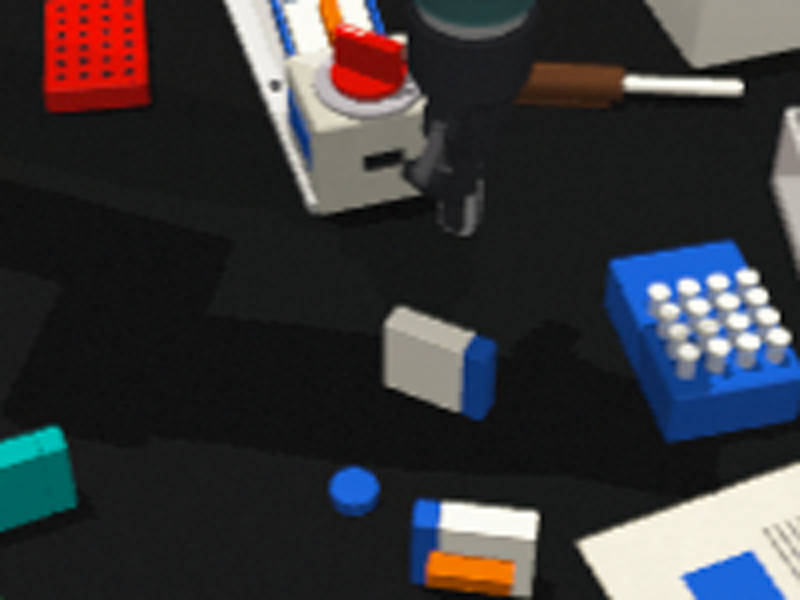

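Call:
play_rows --pt "0 0 40 0" --pt "0 0 78 0" --pt "0 0 78 0" --pt "0 -10 78 0" --pt "0 -16 78 0" --pt "0 -22 78 0" --pt "0 -27 78 0" --pt "0 -32 78 0" --pt "0 -37 76 0" --pt "0 -42 72 0"

```text
t: 20.97
tcp_pos: [577.1, -201.4, 68.8]
orientation: [[-0.803, 0.596, -0.0], [0.596, 0.803, -0.0], [0.0, -0.0, -1.0]]
wrist_force: [0.1, 0.2, -0.1]
finger_gap: 0.003
```

Call:
play_rows --pt "0 -5 -3 0" --pt "0 -10 -3 0" --pt "0 -16 -3 0" --pt "0 -16 -40 0" --pt "0 -16 -70 0" --pt "0 -16 -70 0" --pt "0 -16 -70 0" --pt "0 -16 -70 0"

```text
t: 21.63
tcp_pos: [567.8, -213.9, 138.1]
orientation: [[-0.803, 0.595, -0.0], [0.595, 0.803, 0.0], [0.0, -0.0, -1.0]]
wrist_force: [0.1, 0.3, -0.0]
finger_gap: 0.005
```

```bash
python3 - <<'E'
from h import *
s=ctrl.observe();print(s['tcp_pos'])
ribs('side',(490,640,-310,-160));ribs('top',(490,640,-310,-160))
im,d,p=snap('side','s15');crop(im,240,150,440,300,4,'s15c')
E
```

```text
[ 567.76056509 -213.8720324   138.06783456]
side rib c [ 556.  -238.7   34.8] rect [ 556.1 -237.2] [14.6 50.9] az -37.1 z med 35.0 blue [ 577. -261.   19.] 103
```

View pics/s15c.png

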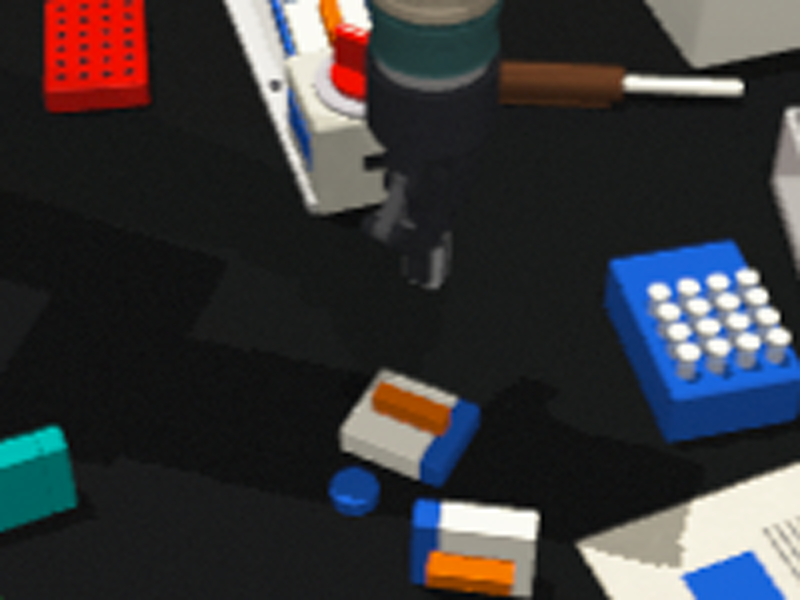

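```bash
python3 - <<'E'
from h import *
to(556.1,-236.8,38.5,143)
E
```

```text
from [ 566.9 -213.2  136.6  143.5] -> d [ -5.4 -25.3  98.1] spin 0.5
```

Call:
play_rows --pt "-5 -25 30 0" --pt "-5 -25 60 0" --pt "-5 -25 60 0" --pt "-5 -25 80 0" --pt "-5 -25 92 0" --pt "-5 -25 98 0" --pt "-5 -25 98 0" --gripper 45

```text
t: 22.37
tcp_pos: [556.0, -235.8, 38.8]
orientation: [[-0.804, 0.595, -0.003], [0.595, 0.804, 0.002], [0.004, -0.0, -1.0]]
wrist_force: [-0.3, 0.6, -0.1]
finger_gap: 0.528
```

Call:
play_rows --pt "0 0 0 0" --pt "0 0 0 0" --pt "0 0 0 0" --pt "0 0 0 0" --pt "0 0 0 0" --pt "0 0 0 0" --gripper 0

```text
t: 22.87
tcp_pos: [558.3, -237.3, 41.7]
orientation: [[-0.804, 0.595, 0.002], [0.595, 0.804, -0.001], [-0.002, 0.001, -1.0]]
wrist_force: [-0.1, 1.0, 5.9]
finger_gap: 0.136
```

Call:
play_rows --pt "0 0 -20 0" --pt "0 0 -60 0" --pt "0 0 -100 0" --pt "0 0 -140 0" --pt "0 0 -180 0" --pt "0 0 -210 0" --pt "0 0 -220 0" --pt "0 0 -220 0"

```text
t: 23.53
tcp_pos: [559.1, -237.9, 264.1]
orientation: [[-0.803, 0.595, 0.006], [0.595, 0.803, -0.004], [-0.007, 0.001, -1.0]]
wrist_force: [-0.0, -0.5, -0.7]
finger_gap: 0.139
```

```bash
python3 - <<'E'
from h import *
to(529,270,258,98.1)
E
```

```text
from [ 559.1 -237.9  264.1  143.5] -> d [326.5 390.2   6.1] spin 45.4
```

Call:
play_rows --pt "26 31 0 7" --pt "52 62 0 14" --pt "78 94 0 21" --pt "104 125 0 28" --pt "130 156 0 35" --pt "157 187 0 42" --pt "183 218 0 45" --pt "209 249 0 45" --pt "235 281 0 45" --pt "261 312 0 45"

```text
t: 24.37
tcp_pos: [531.2, 167.0, 256.9]
orientation: [[-0.147, 0.989, -0.005], [0.989, 0.147, -0.001], [-0.0, -0.005, -1.0]]
wrist_force: [0.8, -0.9, -1.4]
finger_gap: 0.135
```

```bash
python3 - <<'E'
from h import *
to(528.6,281,212,98.1)
E
```

```text
from [531.2 167.  256.9  98.5] -> d [113.1  14.2  44.9] spin 0.4
```

Call:
play_rows --pt "38 5 0 0" --pt "76 10 0 0" --pt "112 14 0 0" --pt "112 14 20 0" --pt "112 14 44 0" --pt "112 14 44 0" --pt "112 14 44 0" --pt "112 14 44 0"

```text
t: 25.03
tcp_pos: [530.2, 277.7, 215.3]
orientation: [[-0.147, 0.989, -0.002], [0.989, 0.147, -0.001], [-0.001, -0.002, -1.0]]
wrist_force: [0.7, 0.3, -1.3]
finger_gap: 0.138
```

```bash
python3 - <<'E'
from h import *
to(528.6,281,170,98.1)
nose('side',35);nose('top',35)
im,d,p=snap('side','s16');crop(im,250,50,370,210,4,'s16c')
E
```

```text
from [530.2 277.7 215.3  98.4] -> d [ 3.5 -1.1 45.3] spin 0.3
side blue [301  96  20  10 140] x [-26.8   2.7  31.9] y [45.2 51.4 65.2] z [65.4 77.7 85.8]
top blue [178 183   9  23 135] x [-26.5   1.5  29.9] y [52.  61.5 69.7] z [71.4 81.6 89.2]
```

View pics/s16c.png

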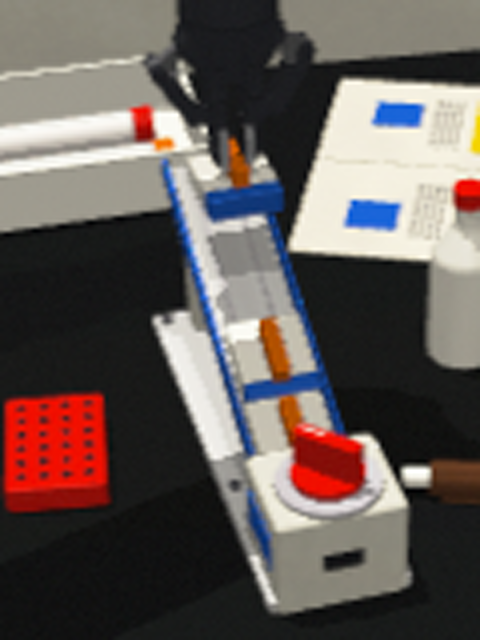

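Call:
play_rows --pt "2 -2 10 0" --pt "2 -2 20 0" --pt "2 -2 30 0" --pt "2 -2 36 0" --pt "2 -2 40 0" --pt "2 -2 42 0" --pt "2 -2 42 0" --pt "2 -2 42 0"

```text
t: 25.85
tcp_pos: [529.0, 280.1, 174.6]
orientation: [[-0.147, 0.989, 0.001], [0.989, 0.147, 0.0], [0.0, 0.001, -1.0]]
wrist_force: [-0.9, -1.2, -1.4]
finger_gap: 0.138
```

```bash
python3 - <<'E'
from h import *
s=ctrl.observe();print(s['tcp_pos'],s['wrist_force'])
nose('side',18);nose('top',18)
E
```

```text
[528.97267268 280.09371381 174.60996728] [-0.94383325 -1.22173619 -1.36436724]
side blue [301 107  20  10 135] x [-27.8   1.   31.3] y [31.6 38.2 51.7] z [27.7 38.8 45.9]
side blue [311 142  19   8  51] x [-25.5   2.8  32.2] y [-87.5 -80.3 -73.4] z [18.  19.8 24.7]
top blue [224 183   7  20  58] x [-26.2  -0.1  30.6] y [-82.9 -76.9 -69.4] z [18.2 20.3 26.2]
top blue [247 182   5   7  21] x [ 9.2 18.5 26.6] y [-151.5 -146.3 -141.3] z [18.5 20.6 40. ]
top blue [181 186   9  21 124] x [-28.6  -0.5  28.2] y [38.4 48.  56. ] z [30.4 41.8 48.2]
top blue [249 193   4   9  25] x [-30.5 -20.7  -9.3] y [-151.7 -147.  -140.5] z [18.2 21.4 36.1]
```

Centred; lower a bit and release.

Call:
play_rows --pt "0 0 2 0" --pt "0 0 3 0" --pt "0 0 3 0" --pt "0 0 3 0"

```text
t: 26.28
tcp_pos: [529.8, 279.8, 173.6]
orientation: [[-0.147, 0.989, 0.003], [0.989, 0.147, -0.0], [-0.001, 0.003, -1.0]]
wrist_force: [-1.4, -4.4, 8.4]
finger_gap: 0.143
```

Call:
play_rows --pt "0 0 0 0" --pt "0 0 0 0" --pt "0 0 0 0" --pt "0 0 0 0" --pt "0 0 0 0" --pt "0 0 0 0" --pt "0 0 0 0" --gripper 26

```text
t: 26.87
tcp_pos: [528.4, 280.0, 171.0]
orientation: [[-0.147, 0.989, -0.0], [0.989, 0.147, -0.0], [-0.0, -0.0, -1.0]]
wrist_force: [0.5, 0.0, 0.8]
finger_gap: 0.304
```

```bash
python3 - <<'E'
from h import *
to(562.9,-387.4,260,163.5)
im,d,p=snap('side','s17');crop(im,250,50,370,210,4,'s17c')
E
```

```text
from [528.4 280.  171.   98.5] -> d [-665.2  -64.2  -89. ] spin -65.0
```

View pics/s17c.png

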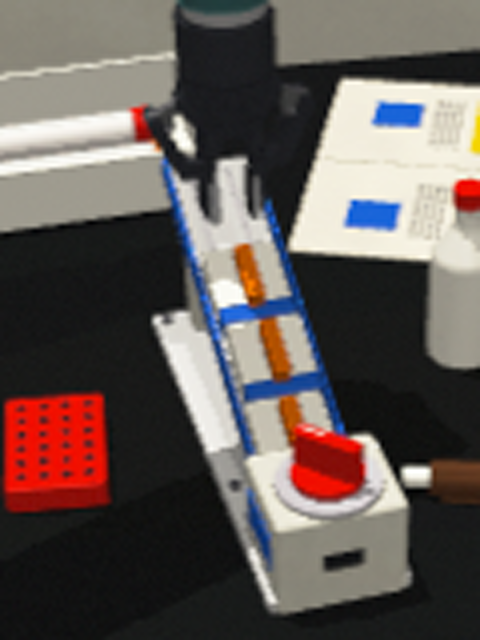

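Call:
play_rows --pt "0 0 -40 0" --pt "0 0 -85 0" --pt "-30 -3 -89 0" --pt "-70 -7 -89 -7" --pt "-110 -11 -89 -14" --pt "-150 -15 -89 -21" --pt "-190 -19 -89 -28" --pt "-230 -22 -89 -35" --pt "-270 -26 -89 -42" --pt "-310 -30 -89 -49" --gripper 0

```text
t: 27.75
tcp_pos: [543.8, -18.6, 260.5]
orientation: [[-0.817, 0.577, 0.001], [0.577, 0.817, 0.0], [-0.0, 0.0, -1.0]]
wrist_force: [0.7, -0.2, 0.4]
finger_gap: -0.001
```

```bash
python3 - <<'E'
from h import *
to(563.6,-387,260,164)
im,d,p=snap('side','s18')
for r in carts(im,d,p):print('S',r['px'],r['rect'],r['naz'])
E
```

```text
from [543.8 -18.6 260.5 144.8] -> d [-228.5 -289.6    0.5] spin -19.2
S (np.int32(359), np.int32(287)) ((574.8383178710938, -350.9119873046875), (23.809139251708984, 71.44576263427734), 74.81571960449219) 162.5
```

Call:
play_rows --pt "-25 -32 0 -7" --pt "-50 -64 0 -14" --pt "-75 -96 0 -19" --pt "-100 -128 0 -19" --pt "-125 -160 0 -19" --pt "-150 -192 0 -19" --pt "-175 -224 0 -19" --pt "-200 -256 0 -19" --pt "-228 -289 0 -19" --pt "-228 -289 0 -19"

```text
t: 28.63
tcp_pos: [561.7, -391.8, 259.3]
orientation: [[-0.957, 0.291, 0.001], [0.291, 0.957, -0.004], [-0.002, -0.004, -1.0]]
wrist_force: [0.2, 0.8, -0.9]
finger_gap: 0.001
```

```bash
python3 - <<'E'
from h import *
to(563.6,-387,62,164)
im,d,p=snap('top','t18')
for r in carts(im,d,p):print('T',r['px'],r['rect'],r['naz'])
E
```

```text
from [ 561.7 -391.8  259.3  163.1] -> d [ -0.4   5.2 197.3] spin -0.9
T (np.int32(392), np.int32(188)) ((573.6326904296875, -346.6368713378906), (20.737173080444336, 71.24699401855469), 74.16129302978516) 161.8
```

Call:
play_rows --pt "0 0 40 0" --pt "0 0 80 0" --pt "0 0 120 0" --pt "0 0 160 0" --pt "0 0 197 0" --pt "0 0 197 0" --pt "0 0 197 0"

```text
t: 29.27
tcp_pos: [559.7, -381.7, 61.0]
orientation: [[-0.959, 0.284, -0.005], [0.284, 0.959, 0.005], [0.006, 0.003, -1.0]]
wrist_force: [0.2, 0.4, 0.7]
finger_gap: -0.002
```

```bash
python3 - <<'E'
from h import *
to(563.6,-387,62,164)
im,d,p=snap('side','s19');crop(im,240,150,440,300,4,'s19c')
E
```

```text
from [ 559.7 -381.7   61.   163.5] -> d [-5.2 -3.9 -1. ] spin -0.5
```

View pics/s19c.png

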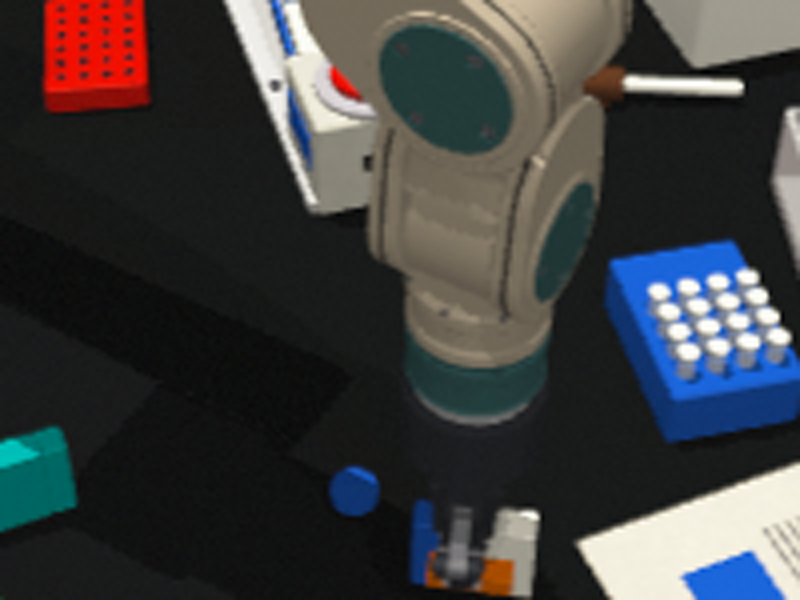

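Call:
play_rows --pt "-5 0 0 0" --pt "-5 6 0 0" --pt "-5 12 0 0" --pt "-5 18 0 0" --pt "-5 23 0 0" --pt "-5 28 0 0" --pt "-5 33 -2 0" --pt "-5 38 -6 0" --pt "-5 44 -9 0" --pt "-5 52 -9 0"

```text
t: 30.15
tcp_pos: [581.9, -336.3, 73.4]
orientation: [[-0.959, 0.285, 0.001], [0.285, 0.959, -0.001], [-0.002, -0.001, -1.0]]
wrist_force: [0.5, 0.6, 0.7]
finger_gap: -0.001
```

Call:
play_rows --pt "0 2 0 0" --pt "0 2 -40 0" --pt "0 2 -70 0" --pt "0 2 -70 0" --pt "0 2 -70 0" --pt "0 2 -70 0"

```text
t: 30.65
tcp_pos: [581.6, -334.0, 142.1]
orientation: [[-0.959, 0.285, -0.0], [0.285, 0.959, 0.0], [0.0, 0.0, -1.0]]
wrist_force: [-0.5, 0.2, -0.1]
finger_gap: -0.001
```

```bash
python3 - <<'E'
from h import *
s=ctrl.observe();print(s['tcp_pos'])
ribs('side',(490,640,-390,-230));ribs('top',(490,640,-390,-230))
im,d,p=snap('side','s20');crop(im,240,150,440,300,4,'s20c')
E
```

```text
[ 581.57614483 -334.0339698   142.13301125]
side rib c [ 585.3 -313.2   35.2] rect [ 585.6 -312.2] [16.6 47.1] az -16.6 z med 35.5 blue [ 556. -314.   19.] 121
top rib c [ 586.  -307.    38.2] rect [ 583.  -306.7] [10.3 34.3] az 157.3 z med 38.6 blue [ 564. -281.   20.] 31
```

View pics/s20c.png

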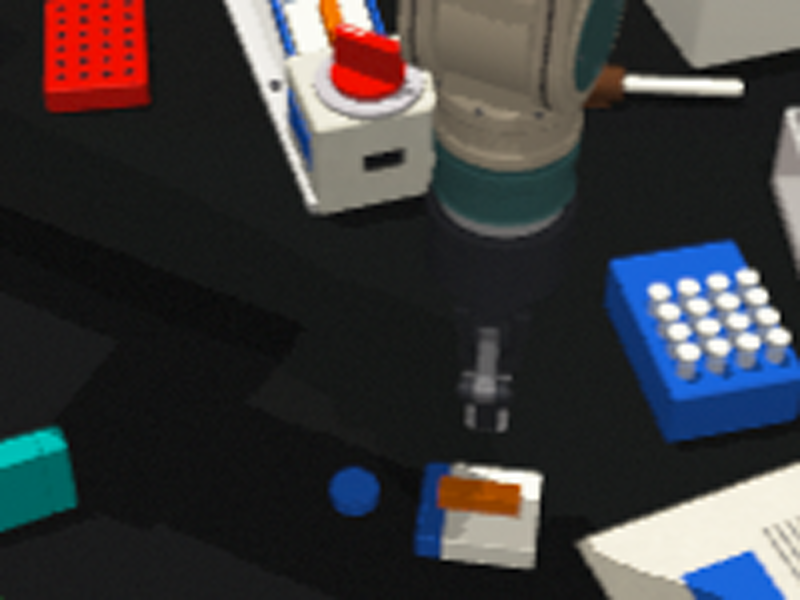

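```bash
python3 - <<'E'
from h import *
to(585.6,-310.8,39,163.5)
E
```

```text
from [ 580.6 -333.5  140.4  163.5] -> d [  1.7  23.1 101.4] spin -0.0
```

Call:
play_rows --pt "2 23 30 0" --pt "2 23 60 0" --pt "2 23 60 0" --pt "2 23 80 0" --pt "2 23 95 0" --pt "2 23 101 0" --pt "2 23 101 0" --gripper 45

```text
t: 31.38
tcp_pos: [584.8, -311.0, 39.6]
orientation: [[-0.959, 0.285, -0.004], [0.285, 0.959, 0.002], [0.004, 0.001, -1.0]]
wrist_force: [0.0, 0.9, -0.2]
finger_gap: 0.531
```

Call:
play_rows --pt "0 0 0 0" --pt "0 0 0 0" --pt "0 0 0 0" --pt "0 0 0 0" --pt "0 0 0 0" --pt "0 0 0 0" --gripper 0

```text
t: 31.88
tcp_pos: [587.4, -312.4, 43.1]
orientation: [[-0.959, 0.285, 0.002], [0.285, 0.959, -0.002], [-0.003, -0.001, -1.0]]
wrist_force: [-0.8, -0.1, 6.6]
finger_gap: 0.136
```

Call:
play_rows --pt "0 0 -20 0" --pt "0 0 -60 0" --pt "0 0 -100 0" --pt "0 0 -140 0" --pt "0 0 -180 0" --pt "0 0 -220 0" --pt "0 0 -240 0" --pt "0 0 -240 0"

```text
t: 32.55
tcp_pos: [589.0, -313.3, 288.8]
orientation: [[-0.959, 0.285, 0.01], [0.285, 0.959, -0.007], [-0.012, -0.003, -1.0]]
wrist_force: [0.1, -0.9, -0.2]
finger_gap: 0.14
```

```bash
python3 - <<'E'
from h import *
to(522,327,232,-81.9)
E
```

```text
from [ 589.  -313.3  288.8  163.5] -> d [246.5 594.8  56.8] spin -114.6
```

Call:
play_rows --pt "15 36 0 -7" --pt "30 72 0 -14" --pt "45 108 0 -21" --pt "60 144 0 -28" --pt "75 180 0 -35" --pt "90 216 0 -42" --pt "105 252 0 -49" --pt "120 288 0 -56" --pt "135 324 0 -63" --pt "150 360 0 -70"

```text
t: 33.38
tcp_pos: [543.4, 78.0, 279.5]
orientation: [[-0.591, -0.807, -0.003], [-0.807, 0.591, -0.0], [0.002, 0.002, -1.0]]
wrist_force: [0.9, -0.3, -0.3]
finger_gap: 0.14
```

```bash
python3 - <<'E'
from h import *
to(522,328,235,-81.9)
E
```

```text
from [ 543.4   78.   279.5 -126.2] -> d [-189.1  164.9   44.5] spin -44.3
```

Call:
play_rows --pt "-30 26 0 -7" --pt "-60 52 0 -14" --pt "-90 78 0 -21" --pt "-120 104 0 -28" --pt "-150 130 0 -35" --pt "-180 157 0 -42" --pt "-189 165 0 -44" --pt "-189 165 22 -44" --pt "-189 165 44 -44" --pt "-189 165 44 -44"

```text
t: 34.22
tcp_pos: [521.2, 324.8, 230.8]
orientation: [[0.13, -0.991, -0.01], [-0.991, -0.13, -0.005], [0.004, 0.011, -1.0]]
wrist_force: [-1.3, -1.5, -2.1]
finger_gap: 0.134
```

Call:
play_rows --pt "0 0 0 0" --pt "0 0 0 0" --pt "0 0 0 0"

```text
t: 34.47
tcp_pos: [525.8, 326.1, 238.6]
orientation: [[0.129, -0.992, 0.002], [-0.992, -0.129, 0.001], [-0.001, -0.002, -1.0]]
wrist_force: [0.6, -0.0, -0.6]
finger_gap: 0.136
```

```bash
python3 - <<'E'
from h import *
to(522,328,192,-81.9)
nose('side',35);nose('top',35)
im,d,p=snap('side','s21');crop(im,250,50,370,210,4,'s21c')
E
```

```text
from [525.8 326.1 238.6 -82.6] -> d [-2.4  3.6 46.6] spin -0.7
side blue [298  83  20  10 138] x [-24.3   4.4  34.1] y [ 91.3  97.9 110.6] z [71.2 82.5 91.1]
top blue [161 184   8  23 145] x [-25.6   2.2  31.8] y [ 98.  107.6 116. ] z [74.5 86.2 93.3]
```

View pics/s21c.png

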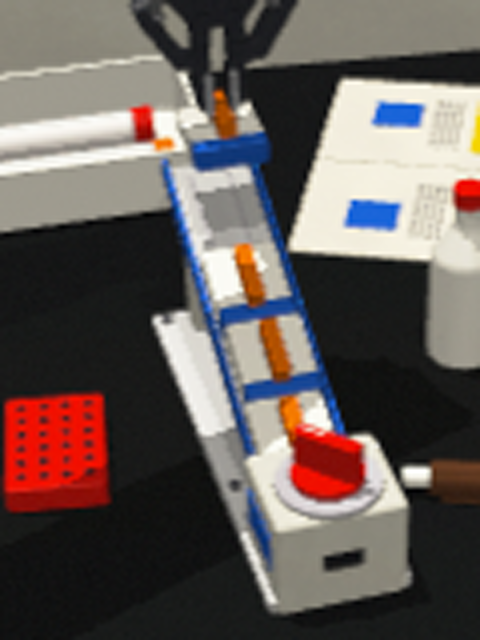

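Call:
play_rows --pt "0 3 10 -1" --pt "0 3 20 -1" --pt "0 3 30 -1" --pt "0 3 36 -1" --pt "0 3 40 -1" --pt "0 3 42 -1" --pt "0 3 42 -1" --pt "0 3 42 -1"

```text
t: 35.28
tcp_pos: [522.2, 326.0, 195.4]
orientation: [[0.147, -0.989, 0.0], [-0.989, -0.147, 0.0], [-0.0, -0.0, -1.0]]
wrist_force: [-0.5, 0.3, -1.3]
finger_gap: 0.138
```

```bash
python3 - <<'E'
from h import *
s=ctrl.observe();print(s['tcp_pos'],s['wrist_force'])
nose('side',24);nose('top',24)
E
```

```text
[522.2083366  325.95363586 195.38216399] [-0.47528831  0.34374535 -1.34935461]
side blue [298  95  19  10 131] x [-27.4   0.9  29.9] y [76.1 81.7 96.1] z [29.9 41.4 48.7]
top blue [165 187   9  22 135] x [-29.7  -0.1  28.5] y [82.5 92.  99.9] z [33.7 45.9 52.2]
```

Call:
play_rows --pt "0 0 2 0" --pt "0 0 4 0" --pt "0 0 5 0" --pt "0 0 5 0" --pt "0 0 5 0"

```text
t: 35.8
tcp_pos: [522.6, 325.8, 191.5]
orientation: [[0.147, -0.989, 0.002], [-0.989, -0.147, 0.0], [0.0, -0.002, -1.0]]
wrist_force: [0.1, -2.2, 4.1]
finger_gap: 0.135
```

Call:
play_rows --pt "0 0 0 0" --pt "0 0 0 0" --pt "0 0 0 0" --pt "0 0 0 0" --pt "0 0 0 0" --pt "0 0 0 0" --pt "0 0 0 0" --gripper 26

```text
t: 36.38
tcp_pos: [521.9, 325.9, 190.1]
orientation: [[0.147, -0.989, -0.0], [-0.989, -0.147, -0.0], [0.0, 0.0, -1.0]]
wrist_force: [0.4, -0.5, -0.3]
finger_gap: 0.304
```

```bash
python3 - <<'E'
from h import *
s=ctrl.observe();print(s['tcp_pos'],s['wrist_force'])
im,d,p=snap('side','s22');crop(im,250,50,370,210,4,'s22c')
E
```

```text
[521.92521753 325.89508895 190.13126657] [ 0.35348294 -0.4724642  -0.25923488]
```

View pics/s22c.png

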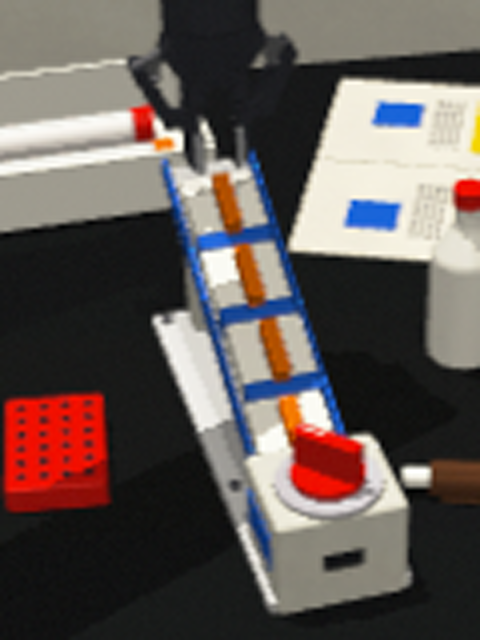

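Call:
play_rows --pt "0 0 -40 0" --pt "0 0 -80 0" --pt "40 0 -90 0" --pt "80 0 -90 0" --pt "120 0 -90 0" --pt "160 0 -90 0" --pt "200 0 -90 0" --pt "240 0 -90 0" --pt "280 0 -90 0" --pt "320 0 -90 0"

```text
t: 37.27
tcp_pos: [569.1, 7.5, 280.5]
orientation: [[0.147, -0.989, 0.001], [-0.989, -0.147, 0.0], [0.0, -0.001, -1.0]]
wrist_force: [-0.1, 0.1, -0.2]
finger_gap: 0.305
```

Call:
play_rows --pt "40 0 0 0" --pt "80 0 0 0" --pt "120 0 0 0" --pt "120 0 0 0" --pt "120 0 0 0" --gripper 45

```text
t: 37.68
tcp_pos: [586.9, -111.4, 280.1]
orientation: [[0.143, -0.99, -0.0], [-0.99, -0.143, 0.0], [-0.0, 0.0, -1.0]]
wrist_force: [0.5, 0.3, 0.5]
finger_gap: 0.527
```

```bash
python3 - <<'E'
from h import *
s=ctrl.observe();print(s['tcp_pos'])
for n in('side','top'):
    im,d,p=snap(n,n+'23');C=cloud(d,p)
    for r in ctrl.spot_point('knob_grip',n): print(n,r['conf'],w(r['centre'],p).round(1))
    for r in ctrl.spot_point('cart1',n): 
        X=w(r['centre'],p);print(n,'cart',round(r['conf'],2),X.round(),chf(X).round())
    hsv=cv2.cvtColor(im,cv2.COLOR_BGR2HSV);H,S,V=[hsv[...,i] for i in range(3)]
    red=((H<6)|(H>174))&(S>120)&(V>40)&(C[...,0]>510)&(C[...,0]<620)&(C[...,1]>-30)&(C[...,1]<80)
    q=C[red];print('z',np.percentile(q[:,2],[2,25,50,75,95,99]).round())
    zt=np.percentile(q[:,2],97);t=q[q[:,2]>zt-6];r=cv2.minAreaRect(t[:,:2].astype(np.float32))
    ev=np.linalg.svd((t-t.mean(0))[:,:2])[2][0];print(n,'bar',t.mean(0).round(1),r,'az',np.degrees(np.arctan2(ev[1],ev[0])),len(t))
    allr=cv2.minAreaRect(q[:,:2].astype(np.float32));print('disc',q.mean(0).round(1),allr)
crop(cv2.imread('pics/top23.png'),125,150,300,230,4,'t23c')
crop(cv2.imread('pics/side23.png'),250,70,400,220,4,'s23c')
E
```

```text
[ 586.87497365 -111.44911716  280.05223794]
side 0.58 [571.1  22.6 123.1]
side cart 0.94 [567. 250. 111.] [32. 22.  7.]
side cart 0.83 [559. 312. 138.] [32. 90.  8.]
side cart 0.75 [583. 112.  60.] [  29. -125.   12.]
side cart 0.63 [ 296. -376.    2.] [-325. -558.  124.]
side cart 0.55 [579. 182.  84.] [ 35. -52.   7.]
side cart 0.55 [ 304. -260.    0.] [-300. -453.   79.]
z [ 93.  99. 108. 123. 129. 131.]
side bar [570.1  17.2 128. ] ((569.6824951171875, 19.8920955657959), (16.994953155517578, 51.14297866821289), 49.38228988647461) az -37.70172447776932 66
disc [566.1  13.3 110.8] ((556.1574096679688, 23.778425216674805), (40.097816467285156, 77.23716735839844), 36.82664489746094)
top 0.61 [566.1  28.2 125.4]
top 0.17 [ 759.1 -197.1   -0. ]
top cart 0.95 [555. 318. 141.] [29. 97.  9.]
top cart 0.89 [565. 253. 113.] [30. 26.  8.]
top cart 0.88 [ 296. -374.   -1.] [-324. -556.  120.]
top cart 0.84 [580. 117.  65.] [  26. -118.   14.]
top cart 0.75 [ 378. -452.    4.] [-254. -637.  158.]
top cart 0.71 [576. 180.  92.] [ 31. -50.  16.]
top cart 0.7 [723. 290.   4.] [192.  -2. -99.]
top cart 0.57 [ 302. -258.    4.] [-302. -450.   82.]
z [ 95. 100. 104. 130. 134. 136.]
top bar [567.9  25.  132. ] ((566.7559814453125, 25.519254684448242), (13.562873840332031, 51.72389602661133), 50.361698150634766) az 141.6652966071244 56
disc [568.3  27.2 113.2] ((569.3489379882812, 30.99457359313965), (40.70801544189453, 52.5433464050293), 62.863277435302734)
```

View pics/t23c.png

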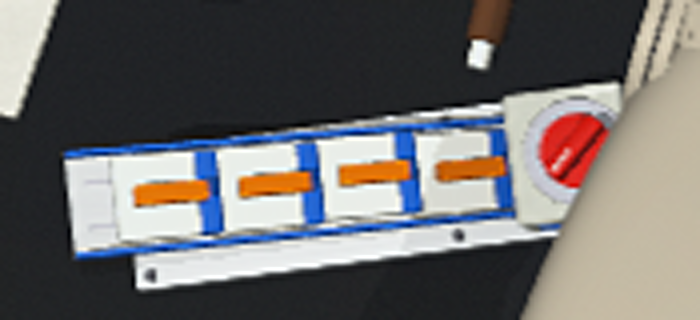

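View pics/s23c.png

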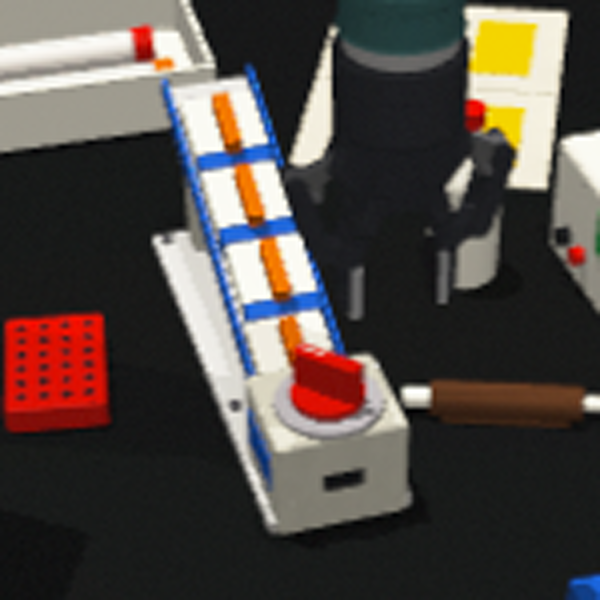

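```bash
python3 - <<'E'
from h import *
to(568.5,24,190,-38.5);print(ctrl.observe()['joint_pos'])
E
```

```text
from [ 586.6 -107.8  280.4  -81.4] -> d [-133.    -1.7   90.4] spin -42.9
[-2.90167087e-01  2.10129464e-01 -3.72649344e-02  1.32349712e+00
  1.49031312e-04 -2.01077788e+00]
```

Call:
play_rows --pt "-40 0 0 -7" --pt "-80 -1 0 -14" --pt "-110 -1 0 -21" --pt "-133 -2 0 -28" --pt "-133 -2 30 -35" --pt "-133 -2 60 -42" --pt "-133 -2 90 -43" --pt "-133 -2 90 -43" --pt "-133 -2 90 -43"

```text
t: 38.73
tcp_pos: [567.2, 23.6, 188.9]
orientation: [[0.783, -0.622, -0.005], [-0.622, -0.783, 0.0], [-0.004, 0.003, -1.0]]
wrist_force: [0.1, -0.1, 1.0]
finger_gap: 0.524
```

```bash
python3 - <<'E'
from h import *
to(568.5,24,118,-38.5);print(ctrl.observe()['joint_pos'])
im,d,p=snap('side','s24');crop(im,290,120,390,220,5,'s24c')
E
```

```text
from [567.2  23.6 188.9 -38.5] -> d [ 0.7 -1.1 70.9] spin 0.0
[-7.23196592e-02  2.14694868e-01 -2.28167127e-01  1.13248163e+00
  6.87809681e-05 -2.54201676e+00]
```

View pics/s24c.png

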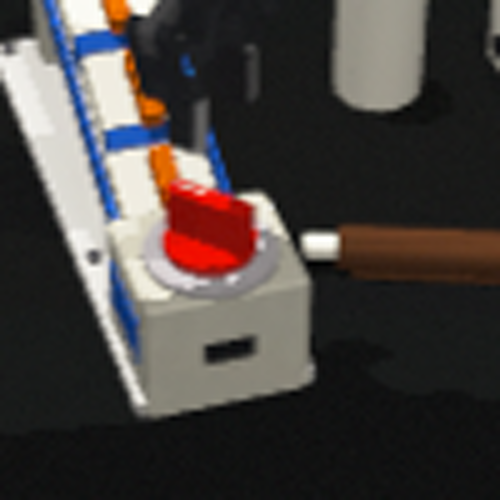

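Call:
play_rows --pt "0 -0.5 30 0" --pt "0 -0.5 50 0" --pt "0 -0.5 60 0" --pt "0 -0.5 68 0" --pt "0 -0.5 70 0" --pt "0 -0.5 70 0"

```text
t: 39.28
tcp_pos: [570.3, 22.8, 121.2]
orientation: [[0.782, -0.623, 0.001], [-0.623, -0.782, -0.0], [0.001, -0.001, -1.0]]
wrist_force: [0.3, 0.3, -0.2]
finger_gap: 0.527
```

```bash
python3 - <<'E'
from h import *
s=ctrl.observe();print(s['tcp_pos'],s['wrist_force'])
im,d,p=snap('side','s25');crop(im,290,120,390,220,5,'s25c')
E
```

```text
[570.2630555   22.81583449 121.21487297] [ 0.27414175  0.34884554 -0.16935808]
```

View pics/s25c.png

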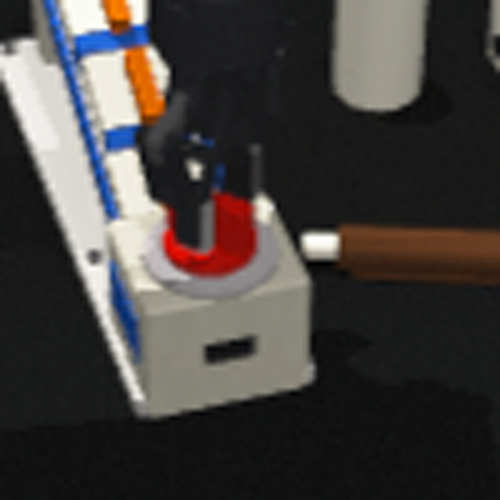

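Call:
play_rows --pt "0 0 1 0" --pt "0 0 1 0" --pt "0 0 1 0" --pt "0 0 1 0" --pt "0 0 1 0" --pt "0 0 1 0" --gripper 0

```text
t: 39.83
tcp_pos: [569.2, 21.5, 120.6]
orientation: [[0.782, -0.624, -0.0], [-0.624, -0.782, -0.004], [0.002, 0.003, -1.0]]
wrist_force: [-2.7, -4.6, 5.1]
finger_gap: 0.153
```

```bash
python3 - <<'E'
from h import *
s=ctrl.observe();print(s['tcp_pos'],s['wrist_force'],s['moment'],s['finger_gap']*85.4);to(568,24,118,-38)
E
```

```text
[569.23605136  21.46722557 120.55068744] [-2.70998548 -4.61957178  5.07423328] [-0.71234556  0.62675745  0.0540789 ] 13.074127293373703
from [569.2  21.5 120.6 -38.6] -> d [-2.5 -1.2  2.6] spin -0.6
```

Call:
play_rows --pt "0 2 0 0" --pt "0 2 0 6" --pt "0 2 0 12" --pt "0 2 0 18" --pt "0 2 0 24" --pt "0 2 0 30" --pt "0 2 0 36" --pt "0 2 0 42" --pt "0 2 0 48" --pt "0 2 0 54"

```text
t: 40.67
tcp_pos: [566.3, 20.0, 120.5]
orientation: [[-0.05, -0.999, -0.004], [-0.999, 0.05, -0.003], [0.004, 0.004, -1.0]]
wrist_force: [-7.9, -4.3, 10.8]
finger_gap: 0.149
```

```bash
python3 - <<'E'
from h import *
s=ctrl.observe();print(s['tcp_pos'],s['wrist_force'],s['moment'],s['finger_gap']*85.4,s['joint_pos'][5]);to(568,24,118,-38)
E
```

```text
[566.25543154  20.00646315 120.49764831] [-7.89034482 -4.29442421 10.84713574] [-0.77471657  1.66195323  0.10712199] 12.710349155425856 -1.5978492870973235
from [566.3  20.  120.5 -92.9] -> d [-4.1 -1.5  2.5] spin -54.9
```

Call:
play_rows --pt "1 2 -2 0" --pt "1 2 -2 6" --pt "1 2 -2 12" --pt "1 2 -2 18" --pt "1 2 -2 24" --pt "1 2 -2 30" --pt "1 2 -2 36" --pt "1 2 -2 42" --pt "1 2 -2 48" --pt "1 2 -2 54"

```text
t: 41.5
tcp_pos: [563.3, 21.4, 120.6]
orientation: [[-0.836, -0.549, -0.006], [-0.549, 0.836, 0.002], [0.003, 0.005, -1.0]]
wrist_force: [-5.3, 1.4, 2.6]
finger_gap: 0.145
```

```bash
python3 - <<'E'
from h import *
s=ctrl.observe();print(s['tcp_pos'],s['wrist_force'],s['moment'],s['finger_gap']*85.4,s['joint_pos'][5]);to(568,24,118,-38)
E
```

```text
[563.27553815  21.43377216 120.58370498] [-5.29424545  1.36788213  2.63205897] [0.34085236 1.15796122 0.1124128 ] 12.404137078250582 -0.6588246200383348
from [ 563.3   21.4  120.6 -146.7] -> d [-5.4 -0.4  2.6] spin -108.7
```

Call:
play_rows --pt "0 0.4 0 6" --pt "0 0.9 0 12" --pt "0 1.3 0 18" --pt "-0.5 1.8 0 24" --pt "-0.5 2.2 0 30" --pt "-1 2.6 0 36" --pt "-1 3 0 42" --pt "-1.5 3.5 0 48" --pt "-1.5 4 0 54" --pt "-1.5 4 0 54"

```text
t: 42.33
tcp_pos: [562.8, 24.9, 120.6]
orientation: [[-0.936, 0.351, -0.005], [0.351, 0.936, 0.0], [0.005, -0.001, -1.0]]
wrist_force: [-4.7, -0.3, 1.3]
finger_gap: 0.145
```

```bash
python3 - <<'E'
from h import *
s=ctrl.observe();print(s['tcp_pos'],s['wrist_force'],s['moment'],s['finger_gap']*85.4,s['joint_pos'][5]);to(568,24,118,-38)
E
```

```text
[562.82238603  24.89382723 120.60012364] [-4.71930152 -0.32662844  1.2614984 ] [-0.11495943  1.10754739 -0.04668842] 12.377911200780634 0.2881582574338391
from [562.8  24.9 120.6 159.4] -> d [-5.2  1.   2.6] spin -162.6
```

Call:
play_rows --pt "0 0.4 0 5" --pt "0 0.8 0 10" --pt "0 1.1 0 15" --pt "0 1.5 0 20" --pt "0 1.5 0 20"

```text
t: 42.75
tcp_pos: [563.5, 26.1, 120.6]
orientation: [[-0.761, 0.649, -0.005], [0.649, 0.761, 0.0], [0.004, -0.003, -1.0]]
wrist_force: [-4.9, -1.3, 1.6]
finger_gap: 0.15
```

```bash
python3 - <<'E'
from h import *
s=ctrl.observe();print(s['tcp_pos'],s['wrist_force'],s['moment'],s['finger_gap']*85.4,s['joint_pos'][5]);to(568,24,118,-38)
E
```

```text
[563.48935291  26.05754162 120.62243284] [-4.88753016 -1.28695213  1.63039977] [-0.158161    1.15468485 -0.08490211] 12.846346180577786 0.6382508839396155
from [563.5  26.1 120.6 139.5] -> d [-4.8  1.4  2.6] spin 177.5
```

Call:
play_rows --pt "-0.2 0.4 0 5" --pt "-0.3 0.8 0 10" --pt "-0.5 1.1 0 15" --pt "-0.5 1.5 0 20" --pt "-0.5 1.5 0 20"

```text
t: 43.17
tcp_pos: [564.4, 25.7, 121.1]
orientation: [[-0.512, 0.859, -0.006], [0.859, 0.512, -0.006], [-0.002, -0.008, -1.0]]
wrist_force: [-7.7, -6.8, 5.3]
finger_gap: 0.15
```

```bash
python3 - <<'E'
from h import *
s=ctrl.observe();print(s['tcp_pos'],s['wrist_force'],s['moment'],s['finger_gap']*85.4,s['joint_pos'][5]);to(568,24,118,-38)
im,d,p=snap('side','s26');crop(im,290,120,390,220,5,'s26c')
E
```

```text
[564.42200759  25.70857891 121.09239173] [-7.74045361 -6.78867677  5.34747675] [-1.47357777  1.49055976  6.31896046] 12.82916141995042 0.9674090322586062
from [564.4  25.7 121.1 120.8] -> d [-3.3  2.2  3.1] spin 158.8
```

View pics/s26c.png

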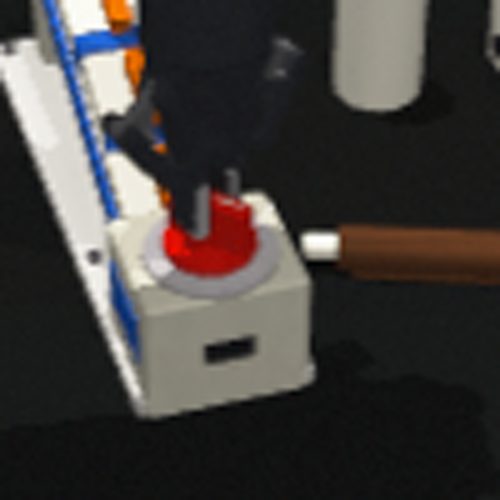

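Call:
play_rows --pt "0 0 0 0" --pt "0 0 0 0" --pt "0 -0.6 0 -6" --pt "0 -1.2 0 -12" --pt "-0.4 -1.8 0 -18" --pt "-0.8 -2.2 0 -24" --pt "-1.2 -2.6 0 -30" --pt "-1.2 -2.8 0 -36" --pt "-1.5 -3 0 -42" --pt "-1.5 -3 0 -48"

```text
t: 44.05
tcp_pos: [562.8, 24.4, 120.6]
orientation: [[-0.978, 0.208, -0.005], [0.208, 0.978, 0.001], [0.005, -0.0, -1.0]]
wrist_force: [-5.6, -0.9, 2.5]
finger_gap: 0.149
```

```bash
python3 - <<'E'
from h import *
s=ctrl.observe();print(s['tcp_pos'],s['wrist_force'],s['moment'],s['finger_gap']*85.4,s['joint_pos'][5]);to(563.3,21.7,120.6,-149.2)
E
```

```text
[562.80414518  24.36366265 120.63736044] [-5.62533127 -0.91227607  2.50546223] [-0.16835142  1.20867652 -0.09717991] 12.705154270398243 0.1378786387632513
from [562.8  24.4 120.6 168. ] -> d [-1.  -2.5  0. ] spin -42.8
```

Call:
play_rows --pt "0 -0.4 0 -6" --pt "-0.2 -0.8 0 -12" --pt "-0.4 -1.2 0 -18" --pt "-0.6 -1.6 0 -24" --pt "-0.8 -2 0 -30" --pt "-1 -2.3 0 -36" --pt "-1 -2.5 0 -43" --pt "-1 -2.5 0 -43" --pt "-1 -2.5 0 -43"

```text
t: 44.8
tcp_pos: [563.2, 21.7, 120.6]
orientation: [[-0.86, -0.511, -0.005], [-0.511, 0.86, 0.001], [0.004, 0.003, -1.0]]
wrist_force: [-5.6, 0.1, 1.7]
finger_gap: 0.154
```

```bash
python3 - <<'E'
from h import *
s=ctrl.observe();print(s['tcp_pos'],s['wrist_force'],s['moment'],s['finger_gap']*85.4,s['joint_pos'][5]);to(563.3,21.7,120.6,-149.2)
E
```

```text
[563.2349614   21.71947141 120.61043193] [-5.59350066  0.05016688  1.67117151] [-0.03606401  1.21549565  0.0720919 ] 13.155030213788258 -0.6127841242068033
from [ 563.2   21.7  120.6 -149.3] -> d [-0. -0.  0.] spin -0.1
```

Now open the jaws and rise clear.

Call:
play_rows --pt "0 0 0 0" --pt "0 0 0 0" --pt "0 0 0 0" --pt "0 0 0 0" --pt "0 0 -20 0" --pt "0 0 -60 0" --pt "0 0 -100 0" --pt "0 0 -140 0" --pt "0 0 -160 0" --pt "0 0 -160 0" --gripper 50

```text
t: 45.63
tcp_pos: [569.9, 21.1, 288.7]
orientation: [[-0.861, -0.508, 0.013], [-0.508, 0.862, -0.001], [-0.011, -0.008, -1.0]]
wrist_force: [0.6, -0.6, 0.8]
finger_gap: 0.59
```

```bash
python3 - <<'E'
from h import *
to(500,-100,290,-149)
s=ctrl.observe();print(s['wrist_force'])
im,d,p=snap('side','s27');crop(im,250,70,400,220,4,'s27c')
E
```

```text
from [ 569.9   21.1  288.7 -149.5] -> d [121.7 -68.9  -1.3] spin -0.5
[ 0.59560232 -0.55152002  0.84359843]
```

View pics/s27c.png

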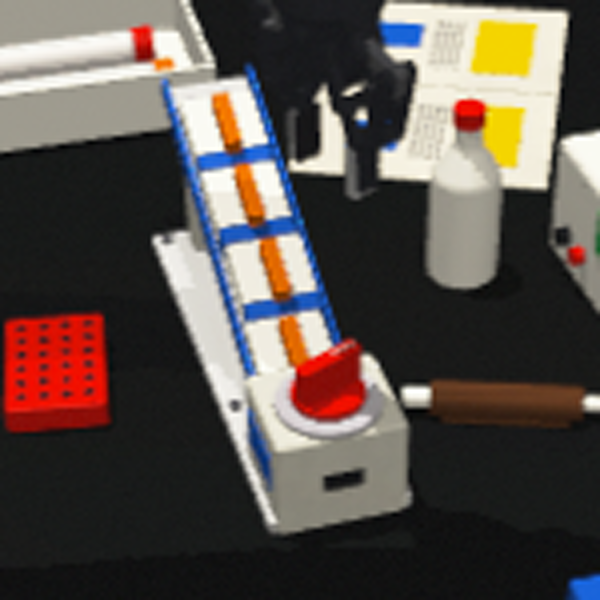

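Call:
play_rows --pt "35 -20 0 0" --pt "70 -40 0 0" --pt "105 -60 0 0" --pt "122 -69 0 0" --pt "122 -69 0 0" --pt "122 -69 0 0"

```text
t: 46.18
tcp_pos: [494.5, -100.4, 279.8]
orientation: [[-0.863, -0.505, -0.002], [-0.505, 0.863, 0.001], [0.001, 0.002, -1.0]]
wrist_force: [-0.1, -0.2, 1.3]
finger_gap: 0.587
```

```bash
python3 - <<'E'
from h import *
for n in('side','top'):
    im,d,p=snap(n,n+'28');C=cloud(d,p)
    hsv=cv2.cvtColor(im,cv2.COLOR_BGR2HSV);H,S,V=[hsv[...,i] for i in range(3)]
    red=((H<6)|(H>174))&(S>120)&(V>40)&(C[...,0]>510)&(C[...,0]<620)&(C[...,1]>-30)&(C[...,1]<80)
    q=C[red]
    if len(q)<30: print(n,'hidden');continue
    zt=np.percentile(q[:,2],97);t=q[q[:,2]>zt-6];ev=np.linalg.svd((t-t.mean(0))[:,:2])[2][0];print(n,'bar az',np.degrees(np.arctan2(ev[1],ev[0])),len(t))
    for th in('cart1','cap','beaker','tube_rack'):
        for r in ctrl.spot_point(th,n):
            X=w(r['centre'],p);print(n,th,round(r['conf'],2),X.round(),chf(X).round() if th=='cart1' else '')
s=ctrl.observe();print(s['tcp_pos'],s['qd'].round(3),s['wrist_force'])
E
```

```text
side bar az -151.34265388096247 65
side cart1 0.9 [ 305. -258.    1.] [-299. -451.   79.]
side cart1 0.75 [ 294. -379.    6.] [-326. -559.  129.]
side cart1 0.72 [582. 113.  59.] [  28. -124.   10.]
side cart1 0.67 [ 376. -449.   -7.] [-256. -638.  146.]
side cart1 0.52 [580. 183.  83.] [ 35. -51.   6.]
side cap 0.5 [ 517. -279.   -4.] 
side tube_rack 0.77 [ 758. -201.    1.] 
top bar az -149.31516206045825 60
top cart1 0.91 [559. 247. 112.] [24. 21.  8.]
top cart1 0.73 [578. 118.  64.] [  25. -118.   13.]
top cart1 0.69 [558. 318. 143.] [33. 98. 11.]
top cart1 0.68 [577. 183.  89.] [ 32. -49.  12.]
top cart1 0.68 [ 378. -451.    3.] [-254. -637.  156.]
top cart1 0.63 [ 297. -374.   -0.] [-323. -556.  120.]
top cart1 0.58 [ 302. -257.    4.] [-302. -449.   81.]
top cap 0.48 [ 513. -276.    3.] 
top beaker 0.76 [ 510. -518.    2.] 
top beaker 0.68 [756.  85.   0.] 
top beaker 0.5 [ 511. -273.    1.] 
top tube_rack 0.62 [ 760. -198.   -3.] 
[495.756633   -99.50364276 281.28713939] [-0.005 -0.003 -0.002  0.001  0.    -0.003] [-1.4526167   0.74583574 -0.05350719]
```

View pics/top28.png

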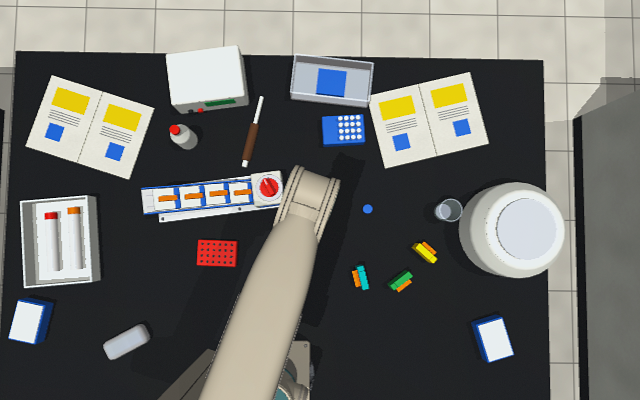

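```bash
python3 -c "
from cell import ctrl
print(ctrl.close_job())"
```

```text
the job is handed in; nothing more can be done
None
```

All four white cartridges are in the chute, rib up and nose downhill, and I handed the job in at about 46 s. It reports no verdict. I tipped each one onto its plain face, gripped it by its rib and let it slide down to the stop or the one ahead. I then turned the red knob clockwise about 200° and backed it off 90°.

- **Cartridges:** The last pictures show all four end to end on the chute floor. Their origins measured about -120, -50, 21 and 95 mm along the chute, and 24 to 35 mm across it (allowed 20 to 40 mm).
- **Knob:** At the end of the clockwise turn the wrist torque jumped to 6.3 N m, which I took as the hard stop. The bar then stood at -149° by the top camera and -151° by the side camera, about a quarter turn back from 121° at the stop. The knob's own angle is not in the state, so this rests on the tool and camera angles.
- **Other things:** The cap, beaker and tube rack measured where they were at the start, within camera error. The other bystanders and the look-alikes show no movement in the pictures. The arm was clear of everything at hand-in.
- **What disagreed:** The two cameras differ by 3 to 6 mm. In the last side picture the network reported only two of the four loaded cartridges, but the top camera found all four. The top camera also made two false beaker reports.

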